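# Lock the bottle shaker's hold-down bar with its pin

## Robot

A 6-joint arm with a two-finger parallel gripper is mounted at the origin on the work surface. World frame = base frame: x ahead of the robot, y to its left, z up, the work surface at z = 0. Lengths are in m, angles in rad, forces in N, time in s.
With the tool pointing down it reaches from about 0.325 to 0.775 m from the base axis. Payload 9.3 kg.
Tool frame: the origin (TCP) lies midway between the tips of the shut fingers; the grasp point (between the pads) lies bot.grip_depth behind it (bot.grip_depth is the distance from the TCP to the grasp point, in m); z points along the fingers, x is the direction in which the jaws open and shut, and the axes are right-handed (so a half turn about z gives the same grasp; the last joint's range is limited). The gripper opens to 85 mm and grips with 20 to 120 N. Pads are 22 mm wide; open, the fingers measure 114 mm over their backs; the gripper's body (76 mm by 85 mm) begins 54 mm behind the grasp point. The pads swing forward as they close: fully open they stand 13 mm farther back than shut.
Start: joints at [-1.44, 0.259, 0.021, 1.334, 0, 1.418], TCP at [0.154, -0.528, 0.231] pointing down, gripper open.
Joint ranges: [-3.04, 3.04], [-0.91, 1.82], [-1.04, 1.36], [-1.92, 1.95], [-1.52, 1.45], [-3.14, 3.14]. Speed limits (rad/s): [2.22, 2.22, 2.79, 3.14, 3.14, 3.14].

## Interface

Orientations are given as a unit quaternion [w, x, y, z].
In Python, from station import bot gives the robot as it stands.
- The arm moves only by the tool carry_out, never from a script. Its argument "rows" is a list of rows, each an object of numbers: "gripper": the gripper command: -1 is fully open, 1 is shut, values between are in proportion; "tx", "ty", "tz": the shift along the world's x, y, z in m; "turn": the turn about the world's z in rad. In form: [{"gripper": .., "tx": .., "ty": .., "tz": .., "turn": ..}, ...]. A call has 1 to 12 rows; each row is the pose to reach, as a shift and turn from the pose commanded when the call began; what a row does not reach only later rows make up. A row lasts 1/8 s, in which the tool goes at most 62.5 mm and 10.7 degrees, less where a joint would pass 70% of its speed; a pose out of reach is approached as far as the arm can. A call with a gripper value outside its range is refused whole. The fingers move at their own pace and stop on an object; "squeeze" is the grip in N (left out, the last holds). Time passes only in rows, so rows that repeat a pose let the fingers close. It gives the time, the measured TCP pose, the force and the opening at its end, in the units of the state.
- bot.read_state(): the state, without advancing time (a new reading comes with each control period).
- bot.grab_frame(name): name is "side" or "top" or "wrist"; returns a dict with "frame" (384x512x3 uint8, red, green, blue), "camera_matrix" (3x3 intrinsics, pixels), "k1" (the pictures are not rectified: a ray, as slopes to the right and down, at radius r is drawn at 1 + k1 r^2 times it, then the intrinsics apply), "view" (4x4, takes a point from world to camera coordinates). Camera axes: x right, y down, z forward; pixel columns grow to the right and rows downward; lengths in m; the calibration is good to about 2 mm. A picture is of the moment at which its call begins. There is no depth.
- bot.hand_in(): hands the job in, once; it reports no verdict.
The state is a dict: "time_s": time; "joint_pos": joint angles; "joint_vel": joint speeds; "tau": joint torques, N m; "tcp_pos": TCP position; "tool_rot": TCP orientation; "wrist_force": force on the tool from outside, world axes, zero at the start; "ft_torque": the same for the moment, N m; "grip_width": finger opening in m.
Only numpy, scipy, OpenCV 4.12 (cv2) and the standard library are available. Lean on these libraries where they do the work, as an engineer would, in place of code of your own. Each camera call takes 0.05 s, during which the arm holds its last target.

## Task

Swing the shaker's hinged hold-down bar down between the two lugs of its fork until the holes line up, then push the longer of the two pins from the rack through fork and bar until its flange sits against the lug, without forcing anything, and let go. Leave the shorter pin in the rack and everything else on the bench where it is.

Things in the scene. Friction and masses are not known exactly. Their poses are not given: they have to be found in the camera images.
- shaker: White bench-top bottle shaker, fixed to the table: box 200 x 320 mm, platform top at 60 mm. Origin: centre of its underside; z up; y along the hold-down bar, from fork (y = -90 mm) to hinge (y = +110 mm); x along the pin holes and the hinge axis. Two fixed bottles 54 mm across stand under the bar, tops at 134 mm.
- fork_mid (a point): Midway between the fork's two steel lugs at mid-height of its adjustment, 170 mm above the table; axes as the shaker's. The holes' axis runs along x up to 12 mm above or below this point, clamped, a different height each time that no reading gives: feel or look for it. The lugs' flat tops are 24 mm above the holes' axis.
- fork_outer (a point): Point of fork_mid's height on the outer face of the fork's lug at +x, 27 mm from fork_mid along x; the other lug's outer face is as far on the -x side. Each lug is 14 mm thick, 36 mm wide, with a 16 mm hole along x. The lugs' inner faces are 26 mm apart. The pin may enter from either side.
- bar (a joint): Angle of the hold-down bar, rad: 0 = level; positive = free end raised. The holes are in line somewhere between -0.06 and 0.06, as the fork's height is set. It goes down to -0.14: no stop or click on the way. Stiff hinge: stays where it is left; moving it takes 1 to 6 N at the hole. Hinge axis along the shaker's x, 170 mm above the table.
- bar_hole (a point): Centre of the 17 mm hole in the eye (36 mm deep) at the bar's free end, 200 mm from the hinge axis, midway through the bar's 18 mm width; x along the hole, y along the bar towards the hinge. With the bar level it is at fork_mid.
- bar_grip (a point): Point in the middle of the aluminium bar's section (18 mm wide along x, 24 mm deep), 130 mm from the hinge axis, 70 mm from bar_hole: a free place to pinch the bar across its width from above, or to push it. Axes as bar_hole.
- rack: Grey pin rack fixed to the table, 100 x 170 mm, 57 mm tall. Origin: centre of its underside. The two pins lie level in its open-topped notches, 90 mm apart, along its x axis, noses to +x, black handles sticking out at -x. Either pin may be in either place.
- long_pin: Longer pin, 115 mm, about 130 g. Origin on its axis at the front face of the flange; x towards the nose. Steel shank 14 mm across, 68 mm long, then a 12 mm nose tapering to 9 mm, which draws the bar's hole into line if under about 3 mm off. Behind: flange 30 mm across, 5 mm thick; black handle 20 mm across, 30 mm long. In the rack its axis is 50 mm above the table.
- long_pin_grip (a point): Middle of the longer pin's handle, on its axis, 20 mm behind the flange's front face; axes as long_pin.
- long_pin_nose (a point): End of the longer pin's nose, on its axis, 80 mm ahead of the flange's front face.
- short_pin: Shorter pin, 79 mm overall: same handle, flange and diameter, but shank and nose together only 44 mm, too short for this fork. Same frame as long_pin. Stays in the rack.
- beaker: Bystander: open glass beaker, 72 mm across, 90 mm tall. Origin: centre of its underside. Leave it where it is.
- water_a: Bystander: capped clear plastic water bottle, 60 mm across, 190 mm tall. Origin: centre of its underside. Leave it where it is.
- water_b: Bystander: a second water bottle like water_a. Origin: centre of its underside. Leave it where it is.
- jar: Bystander: round clear jar with a white lid, 72 mm across, 75 mm tall. Origin: centre of its underside. Leave it where it is.
- funnel: Bystander: white plastic funnel standing mouth down, 84 mm across, 85 mm tall. Origin: centre of its underside. Leave it where it is.
- notes: Bystander: blue notebook lying flat, 150 x 210 x 12 mm. Origin: centre of its underside. Leave it where it is.
- reagent: Bystander: amber bottle, 56 mm across, 110 mm tall. Origin: centre of its underside. Leave it where it is.
Not all that is in view belongs to the job. What is shaped like the long_pin but green or pink is not meant.

How it is judged:
By the outcome, as a careful person would: the job done as asked, in the order asked, and still so for the second after the job is handed in, with the robot touching nothing.
It also fails if it takes over 67 s, if anything falls off the work surface, if the arm or the gripper's body presses on something with over 40 N, if the wrist force passes 120 N, or if a joint passes its speed limit or range.

## Working session

There is one attempt and no reset: what is moved stays moved. The work goes in short steps, Python scripts to look and compute and a tool call to move; the robot and the scene stay as the last step left them, time stands still between calls to the robot, and variables do not carry over. Pictures are saved under pics/ and viewed, and the job is handed in when it is done.

Besides the shell and the picture viewer there is one more tool, called after "Emit:" by a JSON object that holds its "fn" and its "kwargs". carry_out: Moves the arm, as the interface text tells. Its arguments: {"type":"object","properties":{"rows":{"type":"array","items":{"type":"object","properties":{"gripper":{"type":"number"},"tx":{"type":"number"},"ty":{"type":"number"},"tz":{"type":"number"},"turn":{"type":"number"}}}},"squeeze":{"type":"number"}},"required":["rows"]}

```bash
ls; mkdir -p pics
cat > h.py <<'E'
import numpy as np, cv2
from station import bot
def grab(n,fn=None):
    f=bot.grab_frame(n)
    if fn: cv2.imwrite('pics/'+fn,cv2.cvtColor(f['frame'],cv2.COLOR_RGB2BGR))
    np.savez('cam_%s.npz'%n,**{k:np.array(v) for k,v in f.items()})
    return f
def load(n): return dict(np.load('cam_%s.npz'%n))
def ray(f,u,v):
    K=np.array(f['camera_matrix']);V=np.array(f['view']);k1=float(f['k1'])
    xd=np.array([(u-K[0,2])/K[0,0],(v-K[1,2])/K[1,1]]);x=xd.copy()
    for _ in range(20): x=xd/(1+k1*(x@x))
    R=V[:3,:3];o=-R.T@V[:3,3];d=R.T@np.array([x[0],x[1],1.]);return o,d/np.linalg.norm(d)
def onz(f,u,v,z):
    o,d=ray(f,u,v);return o+d*(z-o[2])/d[2]
def proj(f,p):
    K=np.array(f['camera_matrix']);V=np.array(f['view']);k1=float(f['k1'])
    c=V[:3,:3]@np.array(p)+V[:3,3];x=c[:2]/c[2];x=x*(1+k1*(x@x));return np.array([K[0,0]*x[0]+K[0,2],K[1,1]*x[1]+K[1,2]])
def two(f,a,g,b):
    o1,d1=ray(f,*a);o2,d2=ray(g,*b)
    A=np.stack([d1,-d2],1);t=np.linalg.lstsq(A,o2-o1,rcond=None)[0]
    p,q=o1+t[0]*d1,o2+t[1]*d2;return (p+q)/2,np.linalg.norm(p-q)
E
python3 - <<'E'
from h import *
for n in('side','top','wrist'):
    f=grab(n,n+'0.png');V=f['view'];print(n,(-V[:3,:3].T@V[:3,3]).round(3),V[2,:3].round(2),f['camera_matrix'][0,0],f['k1'])
print(bot.read_state(),bot.grip_depth)
E
```

```text
pics
side [-0.134  0.659  0.777] [ 0.58 -0.58 -0.58] 394.5829264776381 -0.019420109311271822
top [ 4.190e-01 -1.000e-03  1.105e+00] [ 0.11  0.01 -0.99] 361.7739653858634 0.0367437462492664
wrist [ 0.232 -0.505  0.373] [-0.3  -0.09 -0.95] 307.36392427941894 -0.08139654113559984
{'time_s': 0.15, 'joint_pos': array([-1.43962513e+00,  2.59084471e-01,  2.09441686e-02,  1.33370705e+00,
        2.23700218e-05,  1.41816919e+00]), 'joint_vel': array([-2.56295352e-05, -2.75226280e-03,  2.55712821e-03,  1.99057674e-04,
       -1.08533461e-03,  4.88773644e-04]), 'tau': array([ 3.52153373e-03, -5.55970287e+01,  3.44659889e+01,  1.13244960e-02,
       -7.19765512e-05,  1.69956177e-06]), 'tcp_pos': array([ 0.15396206, -0.52779269,  0.23079649]), 'tool_rot': array([-3.83381663e-04,  8.00001151e-01, -5.99998234e-01, -3.59591856e-04]), 'wrist_force': array([ 0.0510476 , -0.29200639, -1.53688267]), 'ft_torque': array([-0.00630332,  0.02863994,  0.02702495]), 'grip_width': 0.08546744460970077} 0.0187
```

View pics/top0.png

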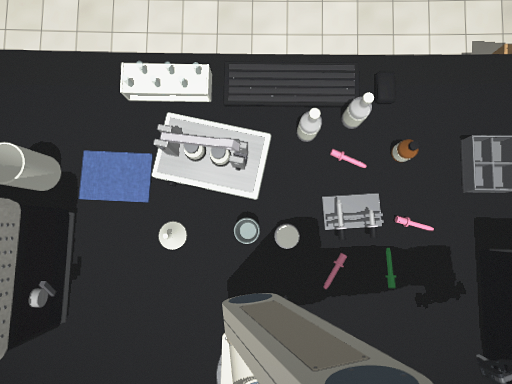

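View pics/side0.png

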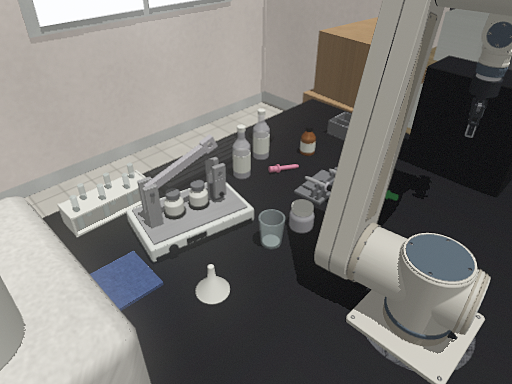

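View pics/wrist0.png

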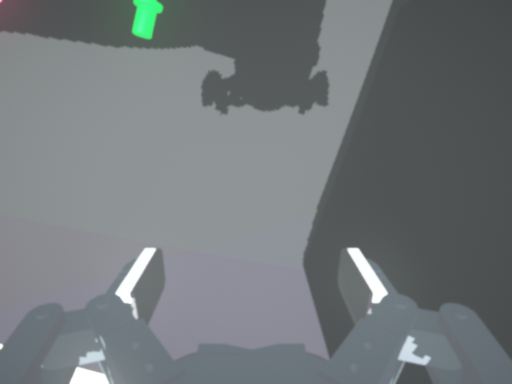

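Run:
```python
import cv2
a=cv2.imread('pics/top0.png')
cv2.imwrite('pics/c1.png',cv2.resize(a[180:245,300:400],None,fx=7,fy=7,interpolation=cv2.INTER_CUBIC))
cv2.imwrite('pics/c2.png',cv2.resize(a[105:205,145:280],None,fx=5.5,fy=5.5,interpolation=cv2.INTER_CUBIC))
b=cv2.imread('pics/side0.png')
cv2.imwrite('pics/c3.png',cv2.resize(b[130:260,115:260],None,fx=4.5,fy=4.5,interpolation=cv2.INTER_CUBIC))
cv2.imwrite('pics/c4.png',cv2.resize(b[155:215,280:350],None,fx=8,fy=8,interpolation=cv2.INTER_CUBIC))
```

```text
(no output)
```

View pics/c1.png

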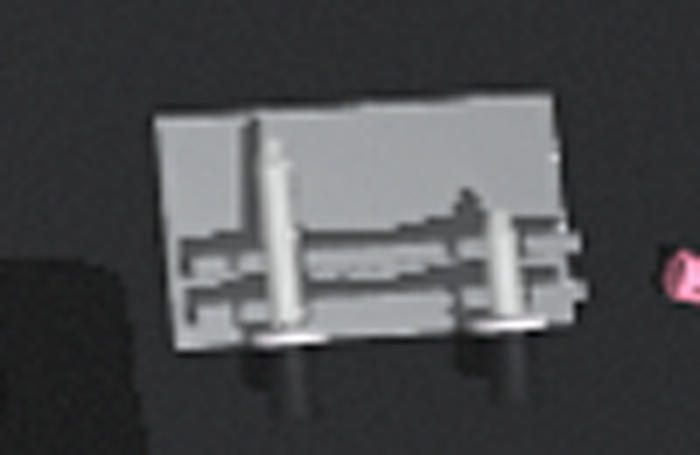

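View pics/c2.png

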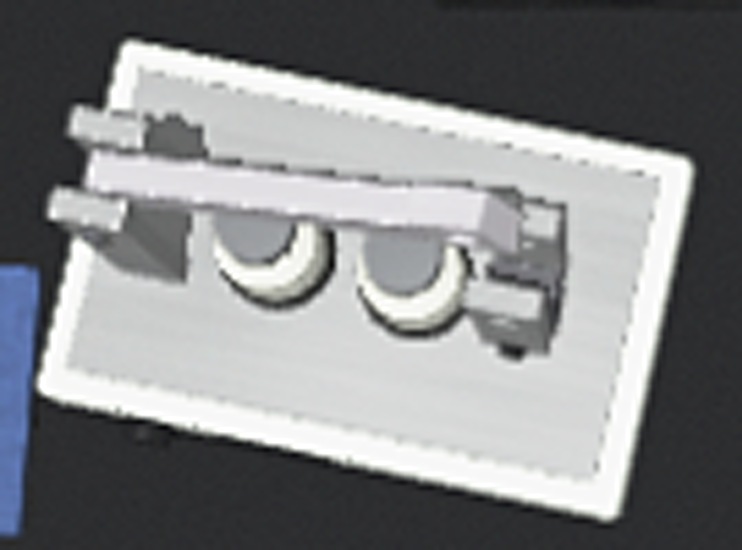

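View pics/c3.png

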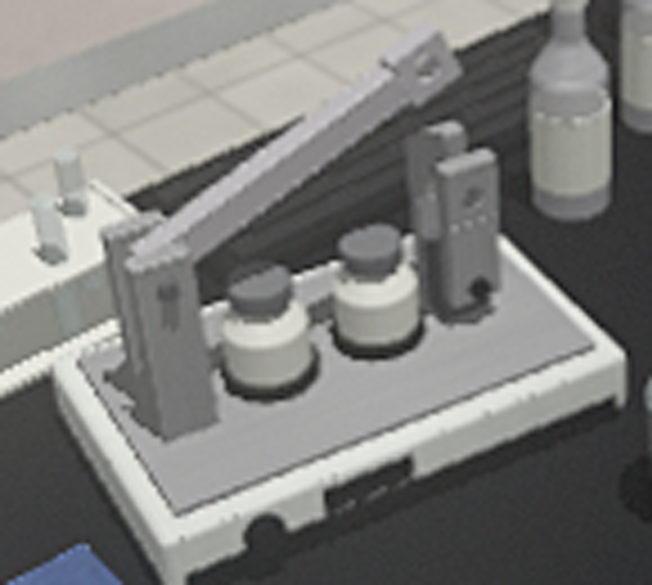

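View pics/c4.png

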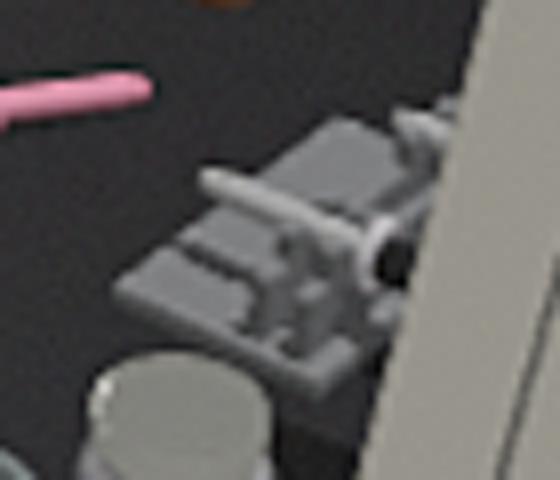

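Run:
```python
from h import *
f=load('top')
c=lambda x,y:(145+x/5.5-.4,105+y/5.5-.4)
P=[onz(f,*c(*p),.06)[:2] for p in [(137,68),(662,177),(598,482),(65,364)]]
print('panel',np.round(P,4),np.mean(P,0))
e=[np.linalg.norm(P[i]-P[(i+1)%4]) for i in range(4)];print(np.round(e,4))
W=[onz(f,*c(*p),.06)[:2] for p in [(122,40),(693,160),(615,520),(38,388)]]
print('white',np.round(W,4),np.mean(W,0),[np.round(np.linalg.norm(W[i]-W[(i+1)%4]),4) for i in range(4)])
for n,p in dict(hlugA=(108,127),hlugB=(88,210),fA=(540,218),fB=(505,298)).items(): print(n,onz(f,*c(*p),.194).round(4))
d=lambda x,y:(300+x/7-.4,180+y/7-.4)
for n,p in dict(nose=(270,140),fl=(286,335),hend=(293,418),nose2=(499,212),fl2=(508,325),h2=(513,405)).items(): print(n,onz(f,*d(*p),.05).round(4))
for n,p in dict(TL=(155,115),TR=(552,95),BR=(575,320),BL=(178,348)).items(): print(n,onz(f,*d(*p),.057).round(4),onz(f,*d(*p),.03).round(4))
```

```text
panel [[ 0.7436  0.2817]
 [ 0.688  -0.0025]
 [ 0.5231  0.0288]
 [ 0.5817  0.3133]] [0.6340909  0.15533321]
[0.2895 0.1678 0.2905 0.165 ]
white [[ 0.759   0.2904]
 [ 0.6975 -0.0189]
 [ 0.5031  0.0195]
 [ 0.5685  0.327 ]] [0.63203862 0.15447948] [np.float64(0.3154), np.float64(0.1982), np.float64(0.3144), np.float64(0.1939)]
hlugA [0.6734 0.2579 0.194 ]
hlugB [0.6336 0.2655 0.194 ]
fA [0.6331 0.0543 0.194 ]
fB [0.595  0.0698 0.194 ]
nose [ 0.5065 -0.2185  0.05  ]
fl [ 0.4259 -0.2245  0.05  ]
hend [ 0.392  -0.2271  0.05  ]
nose2 [ 0.4782 -0.3124  0.05  ]
fl2 [ 0.4317 -0.3153  0.05  ]
h2 [ 0.3991 -0.3167  0.05  ]
TL [ 0.5155 -0.1698  0.057 ] [ 0.518  -0.1741  0.03  ]
TR [ 0.5264 -0.3327  0.057 ] [ 0.5292 -0.3413  0.03  ]
BR [ 0.4342 -0.3403  0.057 ] [ 0.4346 -0.349   0.03  ]
BL [ 0.4197 -0.179   0.057 ] [ 0.4198 -0.1835  0.03  ]
```

Emit:
{"fn": "carry_out", "kwargs": {"rows": [{"tx": 0, "ty": 0.0, "tz": 0.06, "turn": -0.1, "gripper": 1}, {"tx": 0.03, "ty": 0.05, "tz": 0.1, "turn": -0.2, "gripper": 1}, {"tx": 0.06, "ty": 0.1, "tz": 0.13, "turn": -0.3, "gripper": 1}, {"tx": 0.4, "ty": 0.63, "tz": 0.13, "turn": -0.48, "gripper": 1}, {"tx": 0.4, "ty": 0.63, "tz": 0.13, "turn": -0.48, "gripper": 1}, {"tx": 0.4, "ty": 0.63, "tz": 0.13, "turn": -0.48, "gripper": 1}, {"tx": 0.4, "ty": 0.63, "tz": 0.13, "turn": -0.48, "gripper": 1}, {"tx": 0.4, "ty": 0.63, "tz": 0.13, "turn": -0.48, "gripper": 1}, {"tx": 0.4, "ty": 0.63, "tz": 0.13, "turn": -0.48, "gripper": 1}, {"tx": 0.4, "ty": 0.63, "tz": 0.13, "turn": -0.48, "gripper": 1}, {"tx": 0.4, "ty": 0.63, "tz": 0.13, "turn": -0.48, "gripper": 1}, {"tx": 0.4, "ty": 0.63, "tz": 0.13, "turn": -0.48, "gripper": 1}]}}

```text
time_s: 1.65
tcp_pos: [0.5076, 0.012, 0.3606]
tool_rot: [0.008, -0.651, 0.759, 0.007]
wrist_force: [0.8, -1.1, -0.4]
grip_width: 0.0002
```

Run:
```python
from h import *
f=grab('wrist','w1.png');s=bot.read_state();print(s['time_s'],s['tcp_pos'],s['tool_rot'],s['grip_width'],s['wrist_force'])
```

```text
1.7 [0.51022006 0.01326247 0.35950901] [ 0.00860665 -0.65155707  0.75850806  0.00805194] 5.36017100504414e-05 [-1.76367215  1.02498338 -2.92734734]
```

View pics/w1.png

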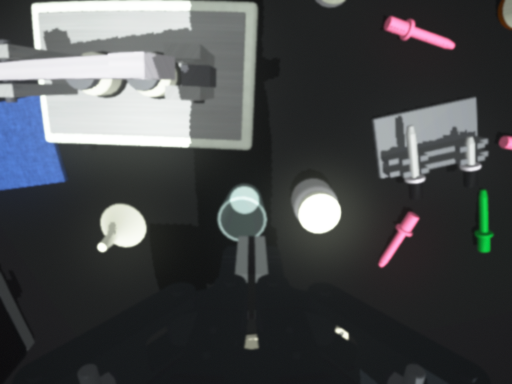

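Run:
```python
from h import *
f=load('wrist');im=cv2.cvtColor(f['frame'],cv2.COLOR_RGB2BGR)
cv2.imwrite('pics/c5.png',cv2.resize(im[0:160,20:270],None,fx=3.1,fy=3.1,interpolation=cv2.INTER_CUBIC))
cv2.imwrite('pics/c6.png',cv2.resize(im[90:200,360:500],None,fx=5,fy=5,interpolation=cv2.INTER_CUBIC))
```

```text
(no output)
```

View pics/c5.png

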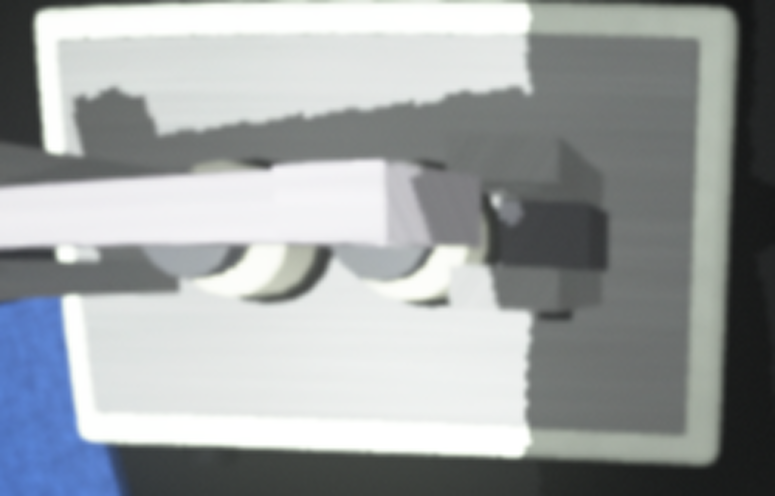

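View pics/c6.png

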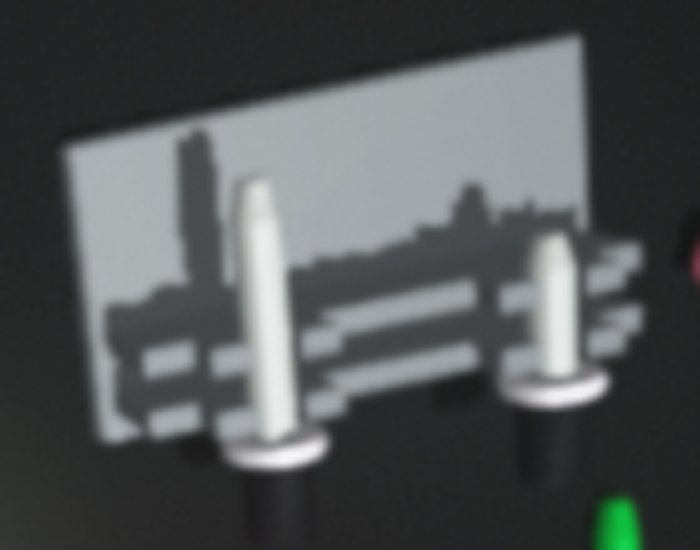

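Run:
```python
from h import *
f=load('wrist')
c=lambda x,y:(20+x/3.1-.35,y/3.1-.35)
for nm,L in dict(panel=[(58,38),(699,38),(686,433),(95,412)],white=[(36,8),(738,8),(718,465),(82,440)]).items():
    P=np.array([onz(f,*c(*p),.06)[:2] for p in L])
    y=(P[0]-P[1])+(P[3]-P[2]);print(nm,P.round(4).tolist(),P.mean(0).round(4),'yaw',np.arctan2(-y[0],y[1]).round(4),[np.linalg.norm(P[i]-P[(i+1)%4]).round(4) for i in range(4)])
d=lambda x,y:(360+x/5-.4,90+y/5-.4)
for n,p in dict(nose=(256,185),fl=(277,450),hmid=(275,495),nose2=(553,240),fl2=(556,385)).items(): print(n,onz(f,*d(*p),.05).round(4))
# bar end from side and top
g=load('side');t=load('top')
print(two(g,(115+430/4.5-.4,130+65/4.5-.4),t,(145+500/5.5,105+220/5.5)))
```

```text
panel [[0.747, 0.2798], [0.6907, -0.0014], [0.5259, 0.0312], [0.5823, 0.3139]] [0.6365 0.1558] yaw -0.1973 [np.float64(0.2868), np.float64(0.168), np.float64(0.2883), np.float64(0.1682)]
white [[0.7619, 0.287], [0.6998, -0.0194], [0.5088, 0.0188], [0.5704, 0.3254]] [0.6352 0.1529] yaw -0.1992 [np.float64(0.3126), np.float64(0.1948), np.float64(0.3128), np.float64(0.1954)]
nose [ 0.5071 -0.2187  0.05  ]
fl [ 0.4241 -0.2251  0.05  ]
hmid [ 0.4093 -0.2246  0.05  ]
nose2 [ 0.4784 -0.312   0.05  ]
fl2 [ 0.4323 -0.3154  0.05  ]
(array([0.6226843 , 0.07064808, 0.23969022]), np.float64(0.006685239469397157))
```

Emit:
{"fn": "carry_out", "kwargs": {"rows": [{"tx": 0.12, "ty": 0.121, "tz": 0, "turn": 0, "gripper": 1}, {"tx": 0.12, "ty": 0.121, "tz": 0, "turn": 0, "gripper": 1}, {"tx": 0.12, "ty": 0.121, "tz": 0, "turn": 0, "gripper": 1}, {"tx": 0.12, "ty": 0.121, "tz": -0.02, "turn": 0, "gripper": 1}, {"tx": 0.12, "ty": 0.121, "tz": -0.04, "turn": 0, "gripper": 1}, {"tx": 0.12, "ty": 0.121, "tz": -0.04, "turn": 0, "gripper": 1}]}}

```text
time_s: 2.45
tcp_pos: [0.6222, 0.0664, 0.319]
tool_rot: [0.022, -0.686, 0.727, 0.025]
wrist_force: [-0.2, -0.2, 0.1]
grip_width: 0.0002
```

Run:
```python
from h import *
f=grab('side','s2.png');s=bot.read_state();print(s['time_s'],s['tcp_pos'],s['tool_rot'],s['wrist_force'])
im=cv2.imread('pics/s2.png');cv2.imwrite('pics/c7.png',cv2.resize(im[80:260,115:285],None,fx=3.3,fy=3.3,interpolation=cv2.INTER_CUBIC))
```

```text
2.5 [0.62230291 0.06685497 0.31961085] [ 0.0222967  -0.68606955  0.72678051  0.0245258 ] [ 0.43218538 -0.35388502  0.55580172]
```

View pics/c7.png

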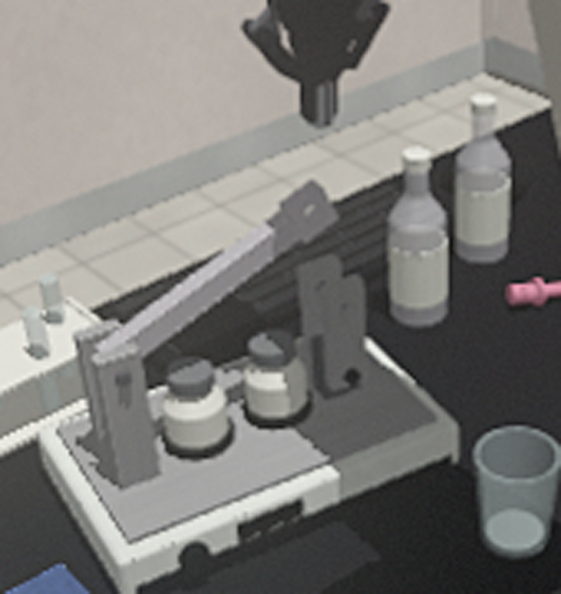

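Run:
```python
from h import *
s=bot.read_state();print(s['joint_pos'].round(3),s['joint_vel'].round(3), s['tcp_pos'])
```

```text
[-0.058  0.391  0.436  1.621  0.066  3.141] [-0.005 -0.013  0.038  0.026 -0.005  0.   ] [0.62230291 0.06685497 0.31961085]
```

Emit:
{"fn": "carry_out", "kwargs": {"rows": [{"tx": 0, "ty": 0, "tz": 0, "turn": 0, "gripper": 1}, {"tx": 0, "ty": 0, "tz": 0, "turn": 0, "gripper": 1}]}}

```text
time_s: 2.75
tcp_pos: [0.6229, 0.0662, 0.3221]
tool_rot: [0.023, -0.686, 0.727, 0.023]
wrist_force: [-0.3, 0.4, 0.8]
grip_width: 0.0002
```

Run:
```python
from h import *
s=bot.read_state();print(s['joint_pos'].round(3),s['joint_vel'].round(3), s['tcp_pos'],s['tool_rot'])
```

```text
[-0.059  0.39   0.44   1.623  0.066  3.141] [-0.001  0.003  0.003 -0.    -0.    -0.   ] [0.62288592 0.06616826 0.32208014] [ 0.02349989 -0.68583116  0.72702043  0.02290569]
```

Emit:
{"fn": "carry_out", "kwargs": {"rows": [{"tx": 0, "ty": 0, "tz": 0.02, "turn": 0.18, "gripper": 1}, {"tx": 0, "ty": 0.0, "tz": 0.02, "turn": 0.36, "gripper": 1}, {"tx": 0, "ty": 0, "tz": 0.02, "turn": 0.54, "gripper": 1}, {"tx": 0, "ty": 0, "tz": 0.02, "turn": 0.72, "gripper": 1}, {"tx": 0, "ty": 0, "tz": 0.02, "turn": 0.9, "gripper": 1}, {"tx": 0, "ty": 0, "tz": 0.02, "turn": 1.08, "gripper": 1}, {"tx": 0, "ty": 0, "tz": 0.02, "turn": 1.26, "gripper": 1}, {"tx": 0, "ty": 0, "tz": 0.02, "turn": 1.44, "gripper": 1}, {"tx": 0, "ty": 0, "tz": 0.02, "turn": 1.5, "gripper": 1}]}}

```text
time_s: 3.88
tcp_pos: [0.623, 0.0662, 0.3417]
tool_rot: [-0.001, 0.998, -0.063, -0.032]
wrist_force: [-1.0, 0.4, 0.1]
grip_width: 0.0001
```

```bash
cat >> h.py <<'E'
def st():
    s=bot.read_state();q=s['tool_rot'];w,x,y,z=q
    X=np.array([1-2*(y*y+z*z),2*(x*y+w*z),2*(x*z-w*y)]);Z=np.array([2*(x*z+w*y),2*(y*z-w*x),1-2*(x*x+y*y)])
    print('t',round(s['time_s'],2),'tcp',s['tcp_pos'].round(4),'jaw',np.arctan2(X[1],X[0]).round(4),'Z',Z.round(3),'F',s['wrist_force'].round(1),'M',s['ft_torque'].round(2),'w',round(s['grip_width'],4),'q',s['joint_pos'].round(3));return s
E
python3 -c "
from h import *
st()"
```

```text
t 3.88 tcp [0.623  0.0662 0.3417] jaw -0.1254 Z [-0.064  0.006 -0.998] F [-1.   0.4  0.1] M [-0.02 -0.11 -0.02] w 0.0001 q [-0.03   0.453  0.592  1.774  0.004  1.666]
```

Emit:
{"fn": "carry_out", "kwargs": {"rows": [{"tx": 0.008, "ty": 0.03, "tz": 0.0, "turn": 0.18, "gripper": 1}, {"tx": 0.008, "ty": 0.068, "tz": 0, "turn": 0.36, "gripper": 1}, {"tx": 0.008, "ty": 0.068, "tz": 0, "turn": 0.54, "gripper": 1}, {"tx": 0.008, "ty": 0.068, "tz": 0, "turn": 0.72, "gripper": 1}, {"tx": 0.008, "ty": 0.068, "tz": 0, "turn": 0.9, "gripper": 1}, {"tx": 0.008, "ty": 0.068, "tz": 0, "turn": 1.08, "gripper": 1}, {"tx": 0.008, "ty": 0.068, "tz": 0, "turn": 1.26, "gripper": 1}, {"tx": 0.008, "ty": 0.068, "tz": -0.02, "turn": 1.44, "gripper": 1}, {"tx": 0.008, "ty": 0.068, "tz": -0.05, "turn": 1.5, "gripper": 1}]}}

```text
time_s: 5.0
tcp_pos: [0.6313, 0.1343, 0.2921]
tool_rot: [0.023, 0.773, 0.634, -0.023]
wrist_force: [0.6, 0.4, 0.3]
grip_width: -0.0001
```

```bash
python3 -c "
from h import *
st();grab('wrist','w2.png')"
```

```text
t 5.0 tcp [0.6313 0.1343 0.2921] jaw 1.3743 Z [-0.007 -0.065 -0.998] F [0.6 0.4 0.3] M [ 0.07  0.01 -0.02] w -0.0001 q [ 0.109  0.441  0.447  1.59  -0.063  0.306]
```

View pics/w2.png

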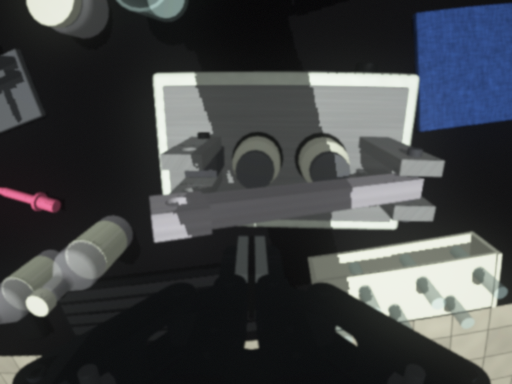

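Emit:
{"fn": "carry_out", "kwargs": {"rows": [{"tz": -0.01, "gripper": 1}, {"tz": -0.02, "gripper": 1}, {"tz": -0.03, "gripper": 1}, {"tz": -0.04, "gripper": 1}, {"tz": -0.05, "gripper": 1}, {"tz": -0.06, "gripper": 1}, {"tz": -0.07, "gripper": 1}, {"tz": -0.08, "gripper": 1}]}}

```text
$.rows[0]: bad value
```

```bash
python3 -c "
from h import *
st();grab('wrist','w3.png')"
```

```text
t 5.05 tcp [0.6302 0.1342 0.2874] jaw 1.3762 Z [-0.013 -0.065 -0.998] F [ 1.6  0.7 -2.4] M [ 0.1  -0.14 -0.02] w -0.0001 q [ 0.109  0.443  0.438  1.586 -0.063  0.304]
```

View pics/w3.png

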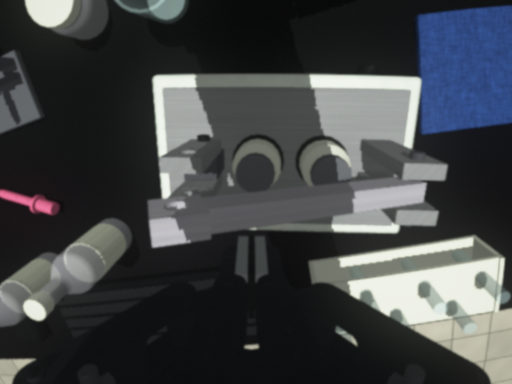

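Emit:
{"fn": "carry_out", "kwargs": {"rows": [{"tx": 0, "ty": 0, "turn": 0, "tz": -0.01, "gripper": 1}, {"tx": 0, "ty": 0, "turn": 0, "tz": -0.02, "gripper": 1}, {"tx": 0, "ty": 0, "turn": 0, "tz": -0.03, "gripper": 1}, {"tx": 0, "ty": 0, "turn": 0, "tz": -0.04, "gripper": 1}, {"tx": 0, "ty": 0, "turn": 0, "tz": -0.05, "gripper": 1}, {"tx": 0, "ty": 0, "turn": 0, "tz": -0.06, "gripper": 1}, {"tx": 0, "ty": 0, "turn": 0, "tz": -0.07, "gripper": 1}]}}

```text
time_s: 5.98
tcp_pos: [0.631, 0.1343, 0.2206]
tool_rot: [0.022, 0.774, 0.633, -0.025]
wrist_force: [-0.6, 0.1, 1.5]
grip_width: 0.0002
```

```bash
python3 -c "
from h import *
st();grab('wrist','w4.png')"
```

```text
t 5.97 tcp [0.631  0.1343 0.2206] jaw 1.3709 Z [-0.01  -0.065 -0.998] F [-0.6  0.1  1.5] M [-0.14 -0.    0.05] w 0.0002 q [ 0.109  0.444  0.273  1.416 -0.064  0.309]
```

View pics/w4.png

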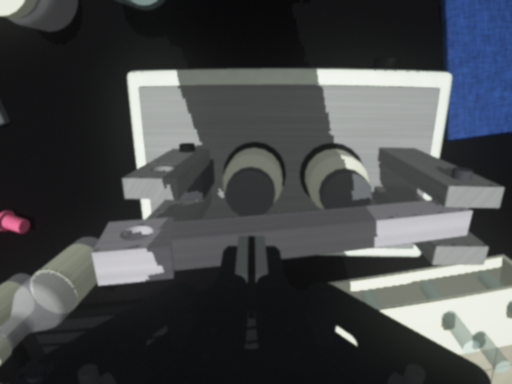

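Emit:
{"fn": "carry_out", "kwargs": {"rows": [{"tx": 0, "ty": 0, "turn": 0, "tz": -0.008, "gripper": 1}, {"tx": 0, "ty": 0, "turn": 0, "tz": -0.016, "gripper": 1}, {"tx": 0, "ty": 0, "turn": 0, "tz": -0.022, "gripper": 1}, {"tx": 0, "ty": 0, "turn": 0, "tz": -0.022, "gripper": 1}]}}

```text
time_s: 6.52
tcp_pos: [0.6307, 0.1344, 0.1984]
tool_rot: [0.021, 0.774, 0.633, -0.025]
wrist_force: [-0.8, -0.7, -0.7]
grip_width: -0.0002
```

```bash
python3 -c "
from h import *
st();grab('wrist','w5.png')"
```

```text
t 6.53 tcp [0.6307 0.1344 0.1984] jaw 1.3711 Z [-0.012 -0.065 -0.998] F [-0.8 -0.7 -0.7] M [0.04 0.01 0.01] w -0.0002 q [ 0.109  0.45   0.225  1.365 -0.063  0.309]
```

View pics/w5.png

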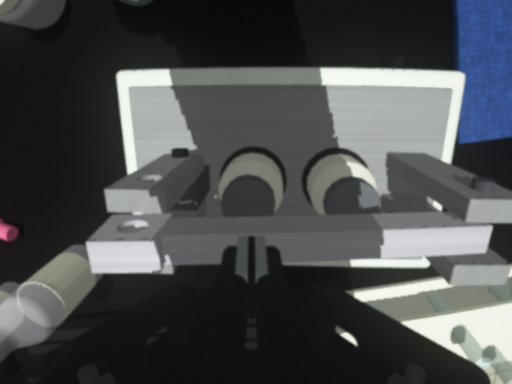

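```bash
cat >> h.py <<'E'
O=np.array([.635,.154,0]);YAW=-.198
XD=np.array([np.cos(YAW),np.sin(YAW),0]);YD=np.array([-np.sin(YAW),np.cos(YAW),0])
def onx(f,u,v,xs):
    o,d=ray(f,u,v);t=(xs-(o-O)@XD)/(d@XD);p=o+t*d;return np.array([(p-O)@XD,(p-O)@YD,p[2]])
def shk(p): p=np.array(p);return np.array([(p-O)@XD,(p-O)@YD,p[2]])
E
python3 - <<'E'
from h import *
f=load('wrist');im=cv2.cvtColor(f['frame'],cv2.COLOR_RGB2BGR)
c=im[140:285,80:215];c=cv2.convertScaleAbs(c,alpha=1.5)
cv2.imwrite('pics/c8.png',cv2.resize(c,None,fx=4,fy=4,interpolation=cv2.INTER_CUBIC))
E
```

```text
(no output)
```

View pics/c8.png

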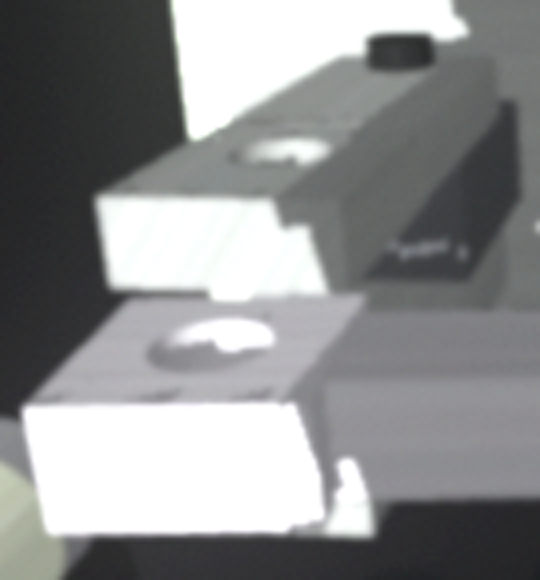

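Run:
```python
from h import *
f=load('wrist')
c=lambda x,y:(80+x/4-.4,140+y/4-.4)
for n,p,x in [('lughole',(285,152),-.027),('lugL',(97,197),-.027),('lugR',(278,199),-.027),('lugInL',(110,290),-.013),('lugInR',(330,293),-.013),('eyehole',(212,344),-.009),('eyeL',(24,406),-.009),('eyeR',(297,403),-.009),('eye+L',(48,533),.009),('eye+R',(326,530),.009)]:
    print(n,onx(f,*c(*p),x).round(4))
```

```text
lughole [-0.027  -0.0849  0.1604]
lugL [-0.027  -0.1033  0.1847]
lugR [-0.027  -0.0768  0.184 ]
lugInL [-0.013  -0.1034  0.1849]
lugInR [-0.013  -0.0708  0.1837]
eyehole [-0.009  -0.0846  0.1933]
eyeL [-0.009  -0.1005  0.2132]
eyeR [-0.009  -0.0665  0.2094]
eye+L [ 0.009  -0.1005  0.2137]
eye+R [ 0.009  -0.0647  0.2095]
```

Emit:
{"fn": "carry_out", "kwargs": {"rows": [{"tx": 0, "ty": 0, "turn": 0, "tz": 0.03, "gripper": 1}, {"tx": -0.0388, "ty": -0.0615, "turn": 0, "tz": 0.03, "gripper": 1}, {"tx": -0.0388, "ty": -0.0615, "turn": 0, "tz": 0.03, "gripper": 1}, {"tx": -0.0388, "ty": -0.0615, "turn": 0, "tz": 0.01, "gripper": 1}, {"tx": -0.0388, "ty": -0.0615, "turn": 0, "tz": -0.008, "gripper": 1}, {"tx": -0.0388, "ty": -0.0615, "turn": 0, "tz": -0.01, "gripper": 1}, {"tx": -0.0388, "ty": -0.0615, "turn": 0, "tz": -0.01, "gripper": 1}]}}

```text
time_s: 7.45
tcp_pos: [0.5925, 0.0731, 0.1895]
tool_rot: [0.022, 0.774, 0.633, -0.024]
wrist_force: [-0.6, -0.2, -0.5]
grip_width: -0.0
```

```bash
python3 -c "
from h import *
st();grab('wrist','w6.png')"
```

```text
t 7.45 tcp [0.5925 0.0731 0.1895] jaw 1.3712 Z [-0.01  -0.065 -0.998] F [-0.6 -0.2 -0.5] M [ 0.02 -0.09  0.03] w -0.0 q [ 0.014  0.364  0.067  1.285 -0.065  0.214]
```

View pics/w6.png

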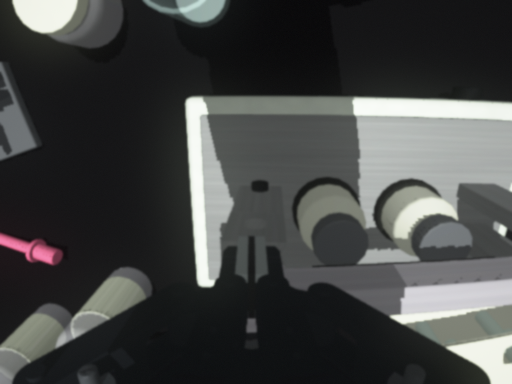

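Emit:
{"fn": "carry_out", "kwargs": {"rows": [{"tx": 0, "ty": 0, "turn": 0, "tz": -0.001, "gripper": 1}, {"tx": 0, "ty": 0, "turn": 0, "tz": -0.002, "gripper": 1}, {"tx": 0, "ty": 0, "turn": 0, "tz": -0.003, "gripper": 1}, {"tx": 0, "ty": 0, "turn": 0, "tz": -0.003, "gripper": 1}]}}

```text
time_s: 8.0
tcp_pos: [0.5921, 0.0728, 0.186]
tool_rot: [0.022, 0.774, 0.633, -0.025]
wrist_force: [0.5, -0.3, -0.1]
grip_width: 0.0
```

Emit:
{"fn": "carry_out", "kwargs": {"rows": [{"tx": 0, "ty": 0, "turn": 0, "tz": -0.0007, "gripper": 1}, {"tx": 0, "ty": 0, "turn": 0, "tz": -0.0014, "gripper": 1}, {"tx": 0, "ty": 0, "turn": 0, "tz": -0.0014, "gripper": 1}]}}

```text
time_s: 8.38
tcp_pos: [0.5921, 0.0728, 0.1846]
tool_rot: [0.022, 0.774, 0.633, -0.025]
wrist_force: [-0.6, 0.6, -0.4]
grip_width: -0.0
```

Emit:
{"fn": "carry_out", "kwargs": {"rows": [{"tx": 0, "ty": 0, "turn": 0, "tz": -0.0007, "gripper": 1}, {"tx": 0, "ty": 0, "turn": 0, "tz": -0.001, "gripper": 1}, {"tx": 0, "ty": 0, "turn": 0, "tz": -0.001, "gripper": 1}]}}

```text
time_s: 8.75
tcp_pos: [0.5922, 0.0728, 0.1837]
tool_rot: [0.022, 0.774, 0.633, -0.025]
wrist_force: [0.6, -0.7, -0.2]
grip_width: 0.0002
```

Emit:
{"fn": "carry_out", "kwargs": {"rows": [{"tx": 0, "ty": 0, "turn": 0, "tz": -0.0007, "gripper": 1}, {"tx": 0, "ty": 0, "turn": 0, "tz": -0.001, "gripper": 1}, {"tx": 0, "ty": 0, "turn": 0, "tz": -0.001, "gripper": 1}]}}

```text
time_s: 9.12
tcp_pos: [0.5923, 0.0728, 0.1831]
tool_rot: [0.022, 0.774, 0.633, -0.024]
wrist_force: [-1.3, 0.7, 4.9]
grip_width: 0.0002
```

Emit:
{"fn": "carry_out", "kwargs": {"rows": [{"tx": 0, "ty": 0, "turn": 0, "tz": 0.045, "gripper": 1}, {"tx": 0.0388, "ty": 0.0615, "turn": 0, "tz": 0.045, "gripper": 1}, {"tx": 0.0388, "ty": 0.0615, "turn": 0, "tz": 0.045, "gripper": 1}, {"tx": 0.0388, "ty": 0.0615, "turn": 0, "tz": 0.018, "gripper": 1}, {"tx": 0.0388, "ty": 0.0615, "turn": 0, "tz": 0.008, "gripper": 1}, {"tx": 0.0388, "ty": 0.0615, "turn": 0, "tz": 0.0, "gripper": 1}, {"tx": 0.0388, "ty": 0.0615, "turn": 0, "tz": -0.004, "gripper": 1}, {"tx": 0.0388, "ty": 0.0615, "turn": 0, "tz": -0.006, "gripper": 1}, {"tx": 0.0388, "ty": 0.0615, "turn": 0, "tz": -0.006, "gripper": 1}]}}

```text
time_s: 10.25
tcp_pos: [0.6311, 0.1343, 0.177]
tool_rot: [0.022, 0.774, 0.633, -0.024]
wrist_force: [0.0, -0.3, -0.5]
grip_width: 0.0004
```

```bash
python3 -c "
from h import *
st();f=grab('wrist','w7.png');im=cv2.cvtColor(f['frame'],cv2.COLOR_RGB2BGR)
c=cv2.convertScaleAbs(im[130:290,60:240],alpha=1.5)
cv2.imwrite('pics/c9.png',cv2.resize(c,None,fx=4,fy=4,interpolation=cv2.INTER_CUBIC))"
```

```text
t 10.25 tcp [0.6311 0.1343 0.177 ] jaw 1.3709 Z [-0.01  -0.065 -0.998] F [ 0.  -0.3 -0.5] M [-0.    0.03 -0.03] w 0.0004 q [ 0.109  0.456  0.181  1.313 -0.063  0.309]
```

View pics/c9.png

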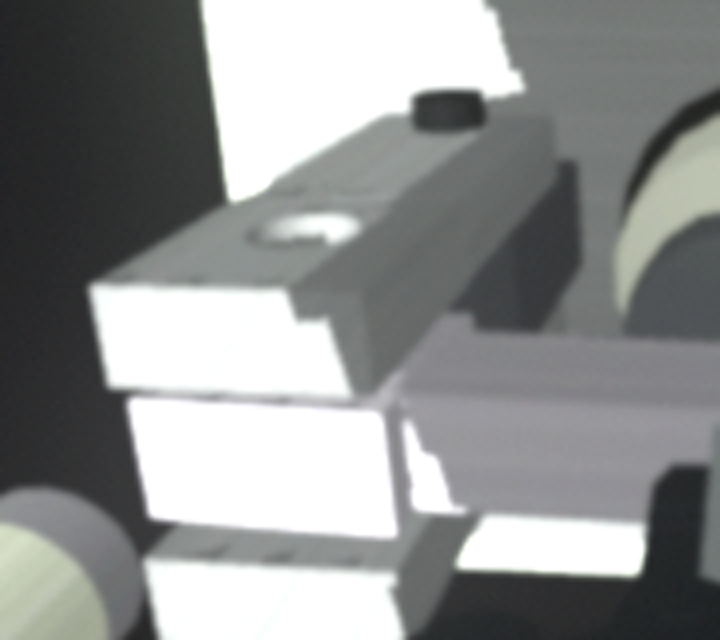

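Run:
```python
from h import *
f=load('wrist')
c=lambda x,y:(60+x/4-.4,130+y/4-.4)
for n,p,x in [('lughole',(305,230),-.027),('lugL',(90,287),-.027),('lugR',(289,287),-.027),('lugInL',(107,387),-.013),('lugInR',(352,393),-.013),('eyeL',(127,397),-.009),('eyeR',(385,408),-.009),('eye+L',(150,516),.009),('eye+R',(398,537),.009),('lug2L',(146,560),.013),('lug2R',(392,572),.013)]:
    print(n,onx(f,*c(*p),x).round(4))
```

```text
lughole [-0.027  -0.0855  0.1601]
lugL [-0.027  -0.1032  0.1847]
lugR [-0.027  -0.0777  0.1829]
lugInL [-0.013  -0.1039  0.184 ]
lugInR [-0.013  -0.0711  0.1831]
eyeL [-0.009  -0.1051  0.1786]
eyeR [-0.009  -0.0688  0.1789]
eye+L [ 0.009  -0.1048  0.1789]
eye+R [ 0.009  -0.0682  0.181 ]
lug2L [ 0.013  -0.1035  0.1837]
lug2R [ 0.013  -0.0687  0.1833]
```

Emit:
{"fn": "carry_out", "kwargs": {"rows": [{"tx": 0, "ty": 0, "turn": 0, "tz": -0.0008, "gripper": 1}, {"tx": 0, "ty": 0, "turn": 0, "tz": -0.0014, "gripper": 1}, {"tx": 0, "ty": 0, "turn": 0, "tz": -0.0014, "gripper": 1}]}}

```text
time_s: 10.68
tcp_pos: [0.6311, 0.1344, 0.1753]
tool_rot: [0.022, 0.774, 0.633, -0.024]
wrist_force: [-0.3, -0.6, 1.8]
grip_width: 0.0006
```

```bash
python3 -c "
from h import *
st();f=grab('wrist','w8.png');im=cv2.cvtColor(f['frame'],cv2.COLOR_RGB2BGR)
c=cv2.convertScaleAbs(im[200:300,60:180],alpha=1.)
cv2.imwrite('pics/c10.png',cv2.resize(c,None,fx=6,fy=6,interpolation=cv2.INTER_CUBIC))"
```

```text
t 10.68 tcp [0.6311 0.1344 0.1753] jaw 1.371 Z [-0.01  -0.065 -0.998] F [-0.3 -0.6  1.8] M [-0.05 -0.05  0.03] w 0.0006 q [ 0.109  0.456  0.178  1.31  -0.063  0.309]
```

View pics/c10.png

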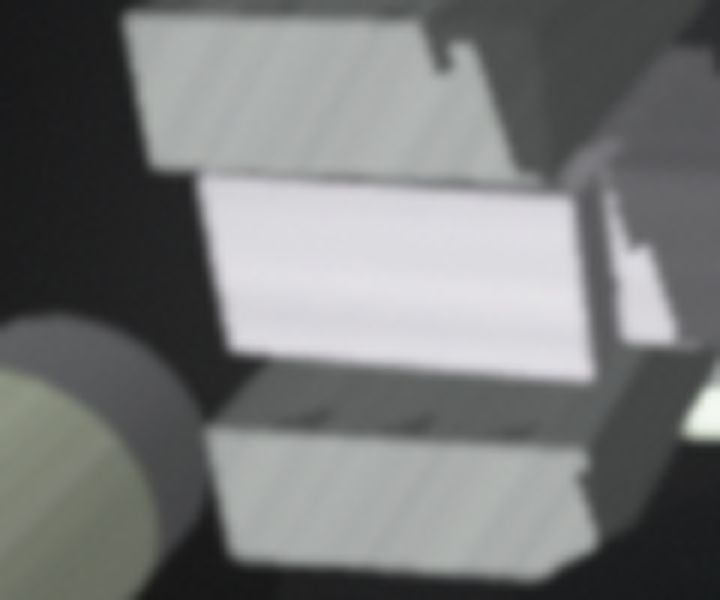

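Run:
```python
from h import *
f=load('wrist')
c=lambda x,y:(60+x/6-.4,200+y/6-.4)
for n,p,x in [('lugL',(123,12),-.027),('lugInL',(152,168),-.013),('lugInR',(525,183),-.013),('eye+L',(230,352),.009),('eye+R',(593,380),.009),('lug2L',(205,430),.013),('lug2R',(590,447),.013)]:
    print(n,onx(f,*c(*p),x).round(4))
```

```text
lugL [-0.027  -0.104   0.1835]
lugInL [-0.013  -0.1038  0.1839]
lugInR [-0.013  -0.0703  0.184 ]
eye+L [ 0.009  -0.1045  0.1769]
eye+R [ 0.009  -0.0688  0.1785]
lug2L [ 0.013  -0.1039  0.1837]
lug2R [ 0.013 -0.068  0.183]
```

Emit:
{"fn": "carry_out", "kwargs": {"rows": [{"tx": 0, "ty": 0, "turn": 0, "tz": 0.05, "gripper": 1}, {"tx": 0, "ty": 0, "turn": 0, "tz": 0.1, "gripper": 1}, {"tx": -0.035, "ty": -0.05, "turn": 0.05, "tz": 0.1, "gripper": 0.3}, {"tx": -0.07, "ty": -0.1, "turn": 0.1, "tz": 0.1, "gripper": -0.2}, {"tx": -0.105, "ty": -0.15, "turn": 0.15, "tz": 0.08, "gripper": -0.2}, {"tx": -0.14, "ty": -0.2, "turn": 0.2, "tz": 0.06, "gripper": -0.2}, {"tx": -0.17, "ty": -0.25, "turn": 0.25, "tz": 0.04, "gripper": -0.2}, {"tx": -0.2, "ty": -0.31, "turn": 0.274, "tz": 0.01, "gripper": -0.2}, {"tx": -0.226, "ty": -0.362, "turn": 0.274, "tz": -0.03, "gripper": -0.2}, {"tx": -0.226, "ty": -0.362, "turn": 0.274, "tz": -0.05, "gripper": -0.2}, {"tx": -0.226, "ty": -0.362, "turn": 0.274, "tz": -0.05, "gripper": -0.2}]}}

```text
time_s: 12.1
tcp_pos: [0.4033, -0.2278, 0.1236]
tool_rot: [0.023, 0.681, 0.732, -0.022]
wrist_force: [0.5, 1.3, 0.3]
grip_width: 0.0513
```

```bash
python3 -c "
from h import *
st();f=grab('wrist','w9.png');grab('top','t9.png')"
```

```text
t 12.1 tcp [ 0.4033 -0.2278  0.1236] jaw 1.6426 Z [ 0.004 -0.063 -0.998] F [0.5 1.3 0.3] M [ 0.07 -0.03  0.01] w 0.0513 q [-0.665  0.151 -0.408  0.97  -0.047 -0.738]
```

View pics/w9.png

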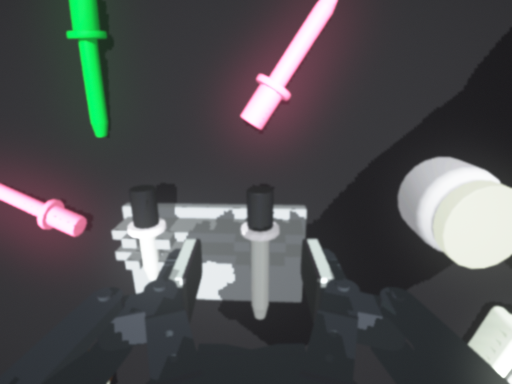

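Run:
```python
from h import *
f=load('wrist')
for n,p in dict(hend=(262,186),flback=(261,222),nose=(261,319)).items(): print(n,onz(f,*p,.05).round(4),onz(f,*p,.06).round(4))
```

```text
hend [ 0.3917 -0.225   0.05  ] [ 0.3886 -0.2249  0.06  ]
flback [ 0.4205 -0.2233  0.05  ] [ 0.4161 -0.2234  0.06  ]
nose [ 0.5124 -0.2157  0.05  ] [ 0.5037 -0.2161  0.06  ]
```

Emit:
{"fn": "carry_out", "kwargs": {"rows": [{"tx": 0, "ty": 0.001, "turn": 0, "tz": -0.03, "gripper": -0.2}, {"tx": 0, "ty": 0.001, "turn": 0, "tz": -0.06, "gripper": -0.2}, {"tx": 0, "ty": 0.001, "turn": 0, "tz": -0.08, "gripper": -0.2}, {"tx": 0, "ty": 0.001, "turn": 0, "tz": -0.094, "gripper": -0.2}, {"tx": 0, "ty": 0.001, "turn": 0, "tz": -0.094, "gripper": -0.2}]}}

```text
time_s: 12.82
tcp_pos: [0.4058, -0.2259, 0.0317]
tool_rot: [0.025, 0.679, 0.733, -0.021]
wrist_force: [0.2, 0.3, 0.3]
grip_width: 0.0512
```

```bash
python3 -c "
from h import *
st();f=grab('wrist','w10.png')"
```

```text
t 12.82 tcp [ 0.4058 -0.2259  0.0317] jaw 1.6468 Z [ 0.008 -0.065 -0.998] F [0.2 0.3 0.3] M [0.09 0.02 0.  ] w 0.0512 q [-0.659  0.248 -0.557  0.719 -0.047 -0.736]
```

View pics/w10.png

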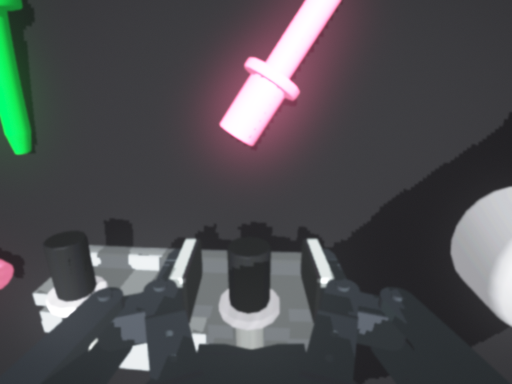

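Emit:
{"fn": "carry_out", "kwargs": {"squeeze": 50, "rows": [{"tx": 0, "ty": 0.0, "turn": 0, "tz": 0, "gripper": 1}, {"tx": 0, "ty": 0.0, "turn": 0, "tz": 0, "gripper": 1}, {"tx": 0, "ty": 0.0, "turn": 0, "tz": 0, "gripper": 1}, {"tx": 0, "ty": 0.0, "turn": 0, "tz": 0, "gripper": 1}, {"tx": 0, "ty": 0.0, "turn": 0, "tz": 0, "gripper": 1}]}}

```text
time_s: 13.5
tcp_pos: [0.4054, -0.2269, 0.0316]
tool_rot: [0.026, 0.68, 0.732, -0.021]
wrist_force: [1.6, 0.6, 4.9]
grip_width: 0.0185
```

```bash
python3 -c "
from h import *
st()"
```

```text
t 13.5 tcp [ 0.4054 -0.2269  0.0316] jaw 1.6449 Z [ 0.009 -0.066 -0.998] F [1.6 0.6 4.9] M [ 0.23 -0.47  0.06] w 0.0185 q [-0.661  0.248 -0.558  0.718 -0.047 -0.737]
```

Emit:
{"fn": "carry_out", "kwargs": {"rows": [{"tx": 0, "ty": 0.0, "turn": 0, "tz": 0.01, "gripper": 1}, {"tx": 0, "ty": 0.0, "turn": 0, "tz": 0.04, "gripper": 1}, {"tx": 0, "ty": 0.0, "turn": 0, "tz": 0.09, "gripper": 1}, {"tx": 0, "ty": 0.03, "turn": 0, "tz": 0.14, "gripper": 1}, {"tx": 0.01, "ty": 0.08, "turn": -0.05, "tz": 0.15, "gripper": 1}, {"tx": 0.02, "ty": 0.13, "turn": -0.1, "tz": 0.15, "gripper": 1}, {"tx": 0.03, "ty": 0.18, "turn": -0.15, "tz": 0.15, "gripper": 1}, {"tx": 0.03, "ty": 0.23, "turn": -0.2, "tz": 0.15, "gripper": 1}, {"tx": 0.04, "ty": 0.28, "turn": -0.25, "tz": 0.14, "gripper": 1}, {"tx": 0.0686, "ty": 0.323, "turn": -0.272, "tz": 0.12, "gripper": 1}, {"tx": 0.0686, "ty": 0.323, "turn": -0.272, "tz": 0.11, "gripper": 1}, {"tx": 0.0686, "ty": 0.323, "turn": -0.272, "tz": 0.11, "gripper": 1}]}}

```text
time_s: 15.0
tcp_pos: [0.4725, 0.0961, 0.1405]
tool_rot: [0.021, 0.773, 0.634, -0.026]
wrist_force: [0.6, 0.4, -0.6]
grip_width: 0.0184
```

```bash
python3 -c "
from h import *
st();f=grab('wrist','w11.png');g=grab('side','s11.png')
im=cv2.imread('pics/s11.png');cv2.imwrite('pics/c11.png',cv2.resize(im[80:280,115:335],None,fx=3.3,fy=3,interpolation=cv2.INTER_CUBIC))"
```

```text
t 15.0 tcp [0.4725 0.0961 0.1405] jaw 1.374 Z [-0.013 -0.066 -0.998] F [ 0.6  0.4 -0.6] M [ 0.1   0.09 -0.  ] w 0.0184 q [ 0.066  0.207 -0.288  1.093 -0.065  0.264]
```

View pics/w11.png

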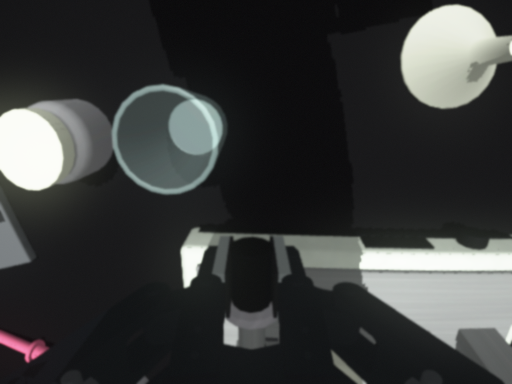

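View pics/c11.png

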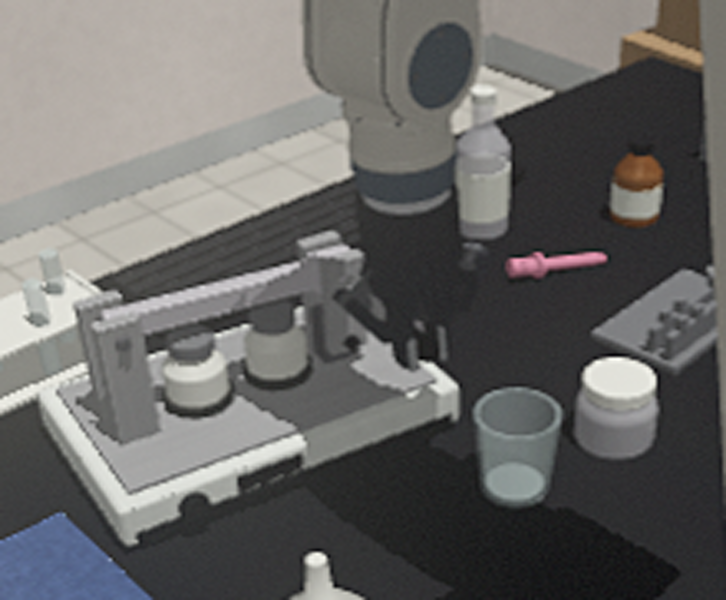

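```bash
python3 -c "
from h import *
im=cv2.imread('pics/s11.png');c=cv2.convertScaleAbs(im[145:215,195:265],alpha=2);cv2.imwrite('pics/c12.png',cv2.resize(c,None,fx=8,fy=8,interpolation=cv2.INTER_CUBIC))
g=load('side')
F=np.array([.6179,.0689,.1595])
for n,x in dict(hole=-.027,nose=-.047,fl=-.127,hend=-.162).items(): print(n,(proj(g,F+x*XD)).round(1),((proj(g,F+x*XD)-[195,145])*8).round(0))
"
```

```text
hole [219.1 173.5] [193. 228.]
nose [222.7 176.8] [221. 255.]
fl [237.7 191.1] [341. 368.]
hend [244.7 197.7] [398. 422.]
```

View pics/c12.png

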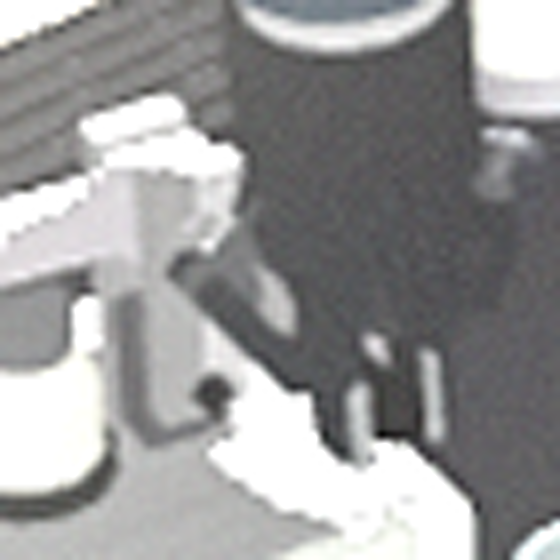

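Emit:
{"fn": "carry_out", "kwargs": {"rows": [{"tx": 0, "ty": 0.0, "turn": 0, "tz": 0, "gripper": 1}, {"tx": 0.0059, "ty": -0.0012, "turn": 0, "tz": 0, "gripper": 1}, {"tx": 0.0118, "ty": -0.0024, "turn": 0, "tz": 0, "gripper": 1}, {"tx": 0.0147, "ty": -0.003, "turn": 0, "tz": 0, "gripper": 1}, {"tx": 0.0147, "ty": -0.003, "turn": 0, "tz": 0, "gripper": 1}]}}

```text
time_s: 15.72
tcp_pos: [0.4885, 0.0932, 0.1411]
tool_rot: [0.022, 0.773, 0.633, -0.025]
wrist_force: [0.5, 0.8, -2.1]
grip_width: 0.0182
```

```bash
python3 -c "
from h import *
s=st();print(shk(s['tcp_pos']));f=grab('side','s12.png')
im=cv2.imread('pics/s12.png');c=cv2.convertScaleAbs(im[145:215,195:265],alpha=3);cv2.imwrite('pics/c13.png',cv2.resize(c,None,fx=8,fy=8,interpolation=cv2.INTER_CUBIC))
grab('wrist','w12.png')
"
```

```text
t 15.72 tcp [0.4885 0.0932 0.1411] jaw 1.3728 Z [-0.011 -0.065 -0.998] F [ 0.5  0.8 -2.1] M [0.12 0.04 0.02] w 0.0182 q [ 0.058  0.229 -0.257  1.1   -0.064  0.257]
[-0.1316885  -0.08839774  0.14113969]
```

View pics/c13.png

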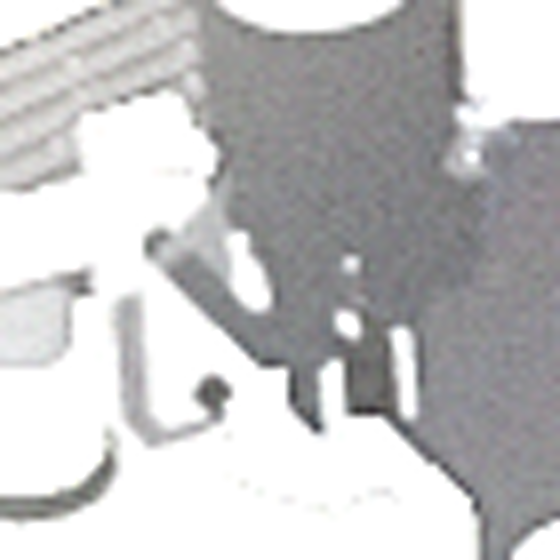

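View pics/w12.png

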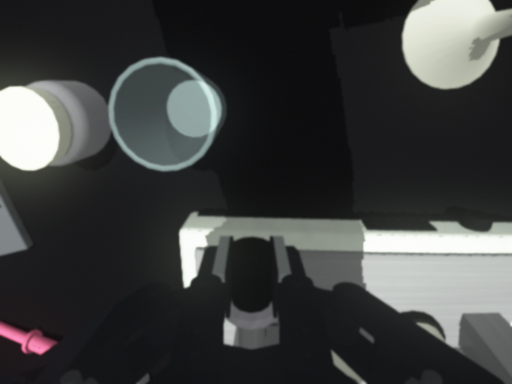

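```bash
python3 -c "
from h import *
im=cv2.imread('pics/s12.png');c=im[110:215,185:285].astype(float);c=(255*(c/255)**.5).clip(0,255).astype('uint8');cv2.imwrite('pics/c14.png',cv2.resize(c,None,fx=5.6,fy=5.6,interpolation=cv2.INTER_LANCZOS4))
g=load('side');F=np.array([.6179,.0689,.1595])
for n,x in dict(hole=-.027,nose=-.032,fl=-.112,hend=-.147).items(): print(n,((proj(g,F+x*XD)-[185,110])*5.6).round(0))
for z in (.136,.184): print(((proj(g,F-.027*XD+[0,0,z-.1595])-[185,110])*5.6).round(0))
"
```

```text
hole [191. 356.]
nose [196. 360.]
fl [278. 438.]
hend [317. 475.]
[193. 394.]
[189. 315.]
```

View pics/c14.png

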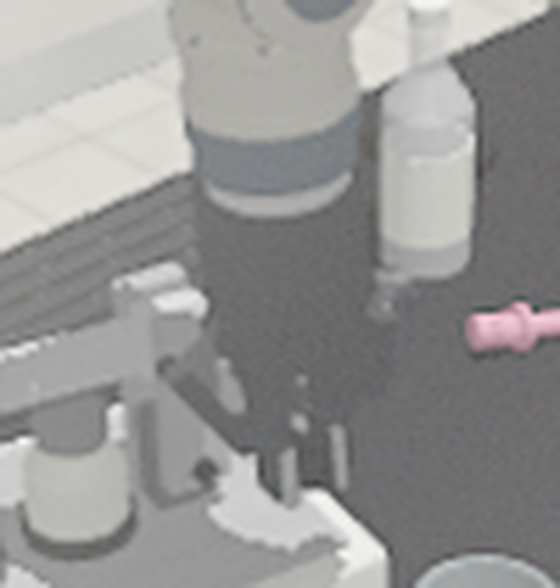

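```bash
python3 -c "
from h import *
g=grab('top','t12.png');F=np.array([.6179,.0689,.1595])
im=cv2.imread('pics/t12.png');c=im[110:210,190:290].astype(float);c=(255*(c/255)**.6).clip(0,255).astype('uint8');cv2.imwrite('pics/c15.png',cv2.resize(c,None,fx=5.8,fy=5.8,interpolation=cv2.INTER_LANCZOS4))
for n,x in dict(hole=-.027,nose=-.032,fl=-.112,hend=-.147).items(): print(n,((proj(g,F+x*XD)-[190,110])*5.8).round(0))
"
```

```text
hole [265. 305.]
nose [263. 316.]
fl [224. 486.]
hend [207. 561.]
```

View pics/c15.png

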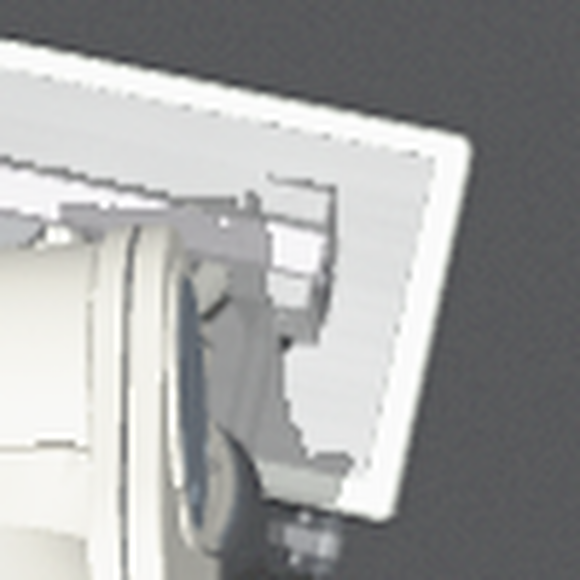

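Emit:
{"fn": "carry_out", "kwargs": {"rows": [{"tx": 0.0029, "ty": -0.0006, "turn": 0, "tz": 0, "gripper": 1}, {"tx": 0.0059, "ty": -0.0012, "turn": 0, "tz": 0, "gripper": 1}, {"tx": 0.0059, "ty": -0.0012, "turn": 0, "tz": 0, "gripper": 1}]}}

```text
time_s: 16.25
tcp_pos: [0.4945, 0.0921, 0.1412]
tool_rot: [0.022, 0.773, 0.633, -0.025]
wrist_force: [-0.7, 0.1, -1.9]
grip_width: 0.0186
```

Emit:
{"fn": "carry_out", "kwargs": {"rows": [{"tx": 0.002, "ty": -0.0004, "turn": 0, "tz": 0, "gripper": 1}, {"tx": 0.0039, "ty": -0.0008, "turn": 0, "tz": 0, "gripper": 1}, {"tx": 0.0039, "ty": -0.0008, "turn": 0, "tz": 0, "gripper": 1}]}}

```text
time_s: 16.62
tcp_pos: [0.4982, 0.0913, 0.1413]
tool_rot: [0.022, 0.773, 0.633, -0.025]
wrist_force: [1.0, -0.9, -1.4]
grip_width: 0.0183
```

```bash
python3 -c "
from h import *
s=st();print(shk(s['tcp_pos']));f=grab('side','s13.png')
im=cv2.imread('pics/s13.png');c=im[150:215,190:260].astype(float);c=(255*(c/255)**.5).clip(0,255).astype('uint8');cv2.imwrite('pics/c16.png',cv2.resize(c,None,fx=8,fy=8,interpolation=cv2.INTER_CUBIC))
"
```

```text
t 16.62 tcp [0.4982 0.0913 0.1413] jaw 1.3729 Z [-0.01  -0.065 -0.998] F [ 1.  -0.9 -1.4] M [0.12 0.06 0.01] w 0.0183 q [ 0.053  0.243 -0.237  1.105 -0.064  0.251]
[-0.12174849 -0.0884062   0.14126216]
```

View pics/c16.png

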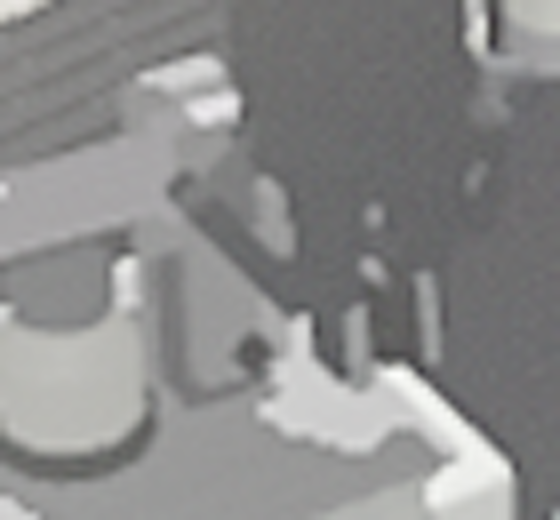

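Emit:
{"fn": "carry_out", "kwargs": {"rows": [{"tx": 0.0029, "ty": -0.0006, "turn": 0, "tz": 0, "gripper": 1}, {"tx": 0.0059, "ty": -0.0012, "turn": 0, "tz": 0, "gripper": 1}, {"tx": 0.0078, "ty": -0.0016, "turn": 0, "tz": 0, "gripper": 1}, {"tx": 0.0078, "ty": -0.0016, "turn": 0, "tz": 0, "gripper": 1}]}}

```text
time_s: 17.18
tcp_pos: [0.506, 0.0897, 0.1412]
tool_rot: [0.022, 0.773, 0.633, -0.025]
wrist_force: [-0.4, -0.3, -1.9]
grip_width: 0.018
```

Emit:
{"fn": "carry_out", "kwargs": {"rows": [{"tx": 0.0025, "ty": -0.0005, "turn": 0, "tz": 0, "gripper": 1}, {"tx": 0.0049, "ty": -0.001, "turn": 0, "tz": 0, "gripper": 1}, {"tx": 0.0049, "ty": -0.001, "turn": 0, "tz": 0, "gripper": 1}]}}

```text
time_s: 17.55
tcp_pos: [0.5109, 0.0887, 0.1412]
tool_rot: [0.022, 0.773, 0.633, -0.025]
wrist_force: [0.2, -0.3, -1.7]
grip_width: 0.0187
```

```bash
python3 -c "
from h import *
s=st();print(shk(s['tcp_pos']))
"
```

```text
t 17.55 tcp [0.5109 0.0887 0.1412] jaw 1.3729 Z [-0.01  -0.065 -0.998] F [ 0.2 -0.3 -1.7] M [ 0.07  0.04 -0.01] w 0.0187 q [ 0.047  0.263 -0.21   1.112 -0.064  0.245]
[-0.10878046 -0.08843419  0.14123315]
```

Emit:
{"fn": "carry_out", "kwargs": {"rows": [{"tx": 0.0025, "ty": -0.0005, "turn": 0, "tz": 0, "gripper": 1}, {"tx": 0.0049, "ty": -0.001, "turn": 0, "tz": 0, "gripper": 1}, {"tx": 0.0074, "ty": -0.0015, "turn": 0, "tz": 0, "gripper": 1}, {"tx": 0.0074, "ty": -0.0015, "turn": 0, "tz": 0, "gripper": 1}]}}

```text
time_s: 18.05
tcp_pos: [0.5184, 0.0872, 0.1412]
tool_rot: [0.022, 0.773, 0.633, -0.025]
wrist_force: [-0.2, 0.6, -1.1]
grip_width: 0.0185
```

Emit:
{"fn": "carry_out", "kwargs": {"rows": [{"tx": 0.0025, "ty": -0.0005, "turn": 0, "tz": 0, "gripper": 1}, {"tx": 0.0049, "ty": -0.001, "turn": 0, "tz": 0, "gripper": 1}, {"tx": 0.0074, "ty": -0.0015, "turn": 0, "tz": 0, "gripper": 1}, {"tx": 0.0074, "ty": -0.0015, "turn": 0, "tz": 0, "gripper": 1}]}}

```text
time_s: 18.55
tcp_pos: [0.5258, 0.0857, 0.1412]
tool_rot: [0.022, 0.773, 0.633, -0.025]
wrist_force: [0.6, -0.1, -1.5]
grip_width: 0.0186
```

```bash
python3 -c "
from h import *
s=st();print(shk(s['tcp_pos']));grab('wrist','w14.png')
"
```

```text
t 18.55 tcp [0.5258 0.0857 0.1412] jaw 1.3729 Z [-0.01  -0.065 -0.998] F [ 0.6 -0.1 -1.5] M [0.1  0.04 0.03] w 0.0186 q [ 0.04   0.285 -0.178  1.121 -0.065  0.238]
[-0.09366012 -0.0884749   0.14122976]
```

View pics/w14.png

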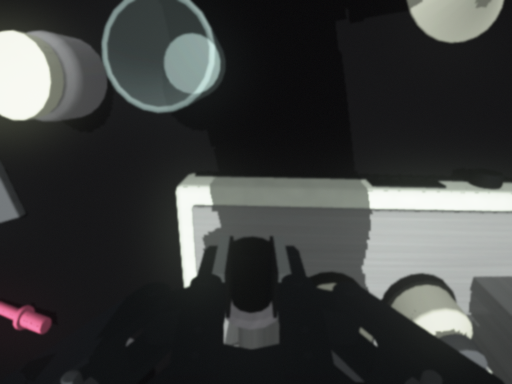

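Emit:
{"fn": "carry_out", "kwargs": {"rows": [{"tx": 0.0029, "ty": -0.0006, "turn": 0, "tz": 0, "gripper": 1}, {"tx": 0.0059, "ty": -0.0012, "turn": 0, "tz": 0, "gripper": 1}, {"tx": 0.0078, "ty": -0.0016, "turn": 0, "tz": 0, "gripper": 1}, {"tx": 0.0078, "ty": -0.0016, "turn": 0, "tz": 0, "gripper": 1}]}}

```text
time_s: 19.1
tcp_pos: [0.5335, 0.0841, 0.1412]
tool_rot: [0.022, 0.773, 0.634, -0.025]
wrist_force: [-0.0, 0.2, -2.0]
grip_width: 0.0185
```

Emit:
{"fn": "carry_out", "kwargs": {"rows": [{"tx": 0.0029, "ty": -0.0006, "turn": 0, "tz": 0, "gripper": 1}, {"tx": 0.0059, "ty": -0.0012, "turn": 0, "tz": 0, "gripper": 1}, {"tx": 0.0078, "ty": -0.0016, "turn": 0, "tz": 0, "gripper": 1}, {"tx": 0.0078, "ty": -0.0016, "turn": 0, "tz": 0, "gripper": 1}]}}

```text
time_s: 19.6
tcp_pos: [0.5413, 0.0825, 0.1412]
tool_rot: [0.022, 0.773, 0.633, -0.025]
wrist_force: [0.6, 0.0, -0.6]
grip_width: 0.0182
```

```bash
python3 -c "
from h import *
s=st();print(shk(s['tcp_pos']))
"
```

```text
t 19.6 tcp [0.5413 0.0825 0.1412] jaw 1.3729 Z [-0.01  -0.065 -0.998] F [ 0.6  0.  -0.6] M [0.09 0.02 0.03] w 0.0182 q [ 0.033  0.308 -0.143  1.131 -0.065  0.231]
[-0.07777278 -0.08855822  0.14124165]
```

Emit:
{"fn": "carry_out", "kwargs": {"rows": [{"tx": 0.0029, "ty": -0.0006, "turn": 0, "tz": 0, "gripper": 1}, {"tx": 0.0059, "ty": -0.0012, "turn": 0, "tz": 0, "gripper": 1}, {"tx": 0.0088, "ty": -0.0018, "turn": 0, "tz": 0, "gripper": 1}, {"tx": 0.0118, "ty": -0.0024, "turn": 0, "tz": 0, "gripper": 1}, {"tx": 0.0118, "ty": -0.0024, "turn": 0, "tz": 0, "gripper": 1}]}}

```text
time_s: 20.23
tcp_pos: [0.5532, 0.0801, 0.1412]
tool_rot: [0.022, 0.773, 0.633, -0.025]
wrist_force: [-1.0, 0.6, -1.7]
grip_width: 0.0186
```

Emit:
{"fn": "carry_out", "kwargs": {"rows": [{"tx": 0.0029, "ty": -0.0006, "turn": 0, "tz": 0, "gripper": 1}, {"tx": 0.0059, "ty": -0.0012, "turn": 0, "tz": 0, "gripper": 1}, {"tx": 0.0088, "ty": -0.0018, "turn": 0, "tz": 0, "gripper": 1}, {"tx": 0.0118, "ty": -0.0024, "turn": 0, "tz": 0, "gripper": 1}, {"tx": 0.0118, "ty": -0.0024, "turn": 0, "tz": 0, "gripper": 1}]}}

```text
time_s: 20.85
tcp_pos: [0.565, 0.0777, 0.1412]
tool_rot: [0.022, 0.773, 0.634, -0.025]
wrist_force: [-0.6, 0.3, -1.5]
grip_width: 0.0183
```

Emit:
{"fn": "carry_out", "kwargs": {"rows": [{"tx": 0.001, "ty": -0.0002, "turn": 0, "tz": 0, "gripper": 1}, {"tx": 0.002, "ty": -0.0004, "turn": 0, "tz": 0, "gripper": 1}, {"tx": 0.0029, "ty": -0.0006, "turn": 0, "tz": 0, "gripper": 1}, {"tx": 0.0029, "ty": -0.0006, "turn": 0, "tz": 0, "gripper": 1}]}}

```text
time_s: 21.35
tcp_pos: [0.5677, 0.0771, 0.1413]
tool_rot: [0.022, 0.773, 0.634, -0.025]
wrist_force: [-0.3, -0.3, -1.0]
grip_width: 0.0185
```

```bash
python3 -c "
from h import *
s=st();print(shk(s['tcp_pos']));grab('wrist','w15.png')
"
```

```text
t 21.35 tcp [0.5677 0.0771 0.1413] jaw 1.373 Z [-0.01  -0.065 -0.998] F [-0.3 -0.3 -1. ] M [ 0.05  0.03 -0.  ] w 0.0185 q [ 0.022  0.349 -0.083  1.151 -0.065  0.22 ]
[-0.05082975 -0.08860765  0.14126455]
```

View pics/w15.png

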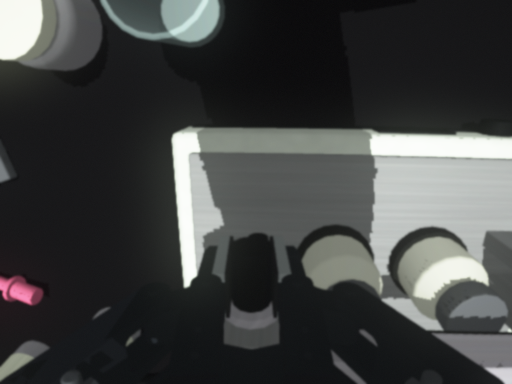

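Emit:
{"fn": "carry_out", "kwargs": {"rows": [{"tx": 0.001, "ty": -0.0002, "turn": 0, "tz": 0, "gripper": 1}, {"tx": 0.002, "ty": -0.0004, "turn": 0, "tz": 0, "gripper": 1}, {"tx": 0.002, "ty": -0.0004, "turn": 0, "tz": 0, "gripper": 1}]}}

```text
time_s: 21.78
tcp_pos: [0.5685, 0.077, 0.1411]
tool_rot: [0.021, 0.773, 0.634, -0.025]
wrist_force: [-7.0, 1.2, 0.7]
grip_width: 0.0187
```

Emit:
{"fn": "carry_out", "kwargs": {"rows": [{"tx": 0.001, "ty": -0.0002, "turn": 0, "tz": 0, "gripper": 1}, {"tx": 0.001, "ty": -0.0002, "turn": 0, "tz": 0, "gripper": 1}]}}

```text
time_s: 22.02
tcp_pos: [0.5686, 0.077, 0.141]
tool_rot: [0.02, 0.773, 0.634, -0.026]
wrist_force: [-10.7, 2.1, 2.9]
grip_width: 0.0186
```

Emit:
{"fn": "carry_out", "kwargs": {"rows": [{"tx": 0.001, "ty": -0.0002, "turn": 0, "tz": 0, "gripper": 1}, {"tx": 0.001, "ty": -0.0002, "turn": 0, "tz": 0, "gripper": 1}]}}

```text
time_s: 22.28
tcp_pos: [0.5686, 0.077, 0.141]
tool_rot: [0.02, 0.773, 0.634, -0.027]
wrist_force: [-15.2, 2.8, 5.6]
grip_width: 0.0185
```

Emit:
{"fn": "carry_out", "kwargs": {"rows": [{"tx": -0.002, "ty": 0.0004, "turn": 0, "tz": 0, "gripper": 1}, {"tx": -0.003, "ty": 0.0006, "turn": 0, "tz": 0, "gripper": 1}]}}

```text
time_s: 22.52
tcp_pos: [0.5684, 0.077, 0.1412]
tool_rot: [0.022, 0.773, 0.634, -0.025]
wrist_force: [-1.0, 0.4, -2.4]
grip_width: 0.0178
```

```bash
python3 -c "
from h import *
s=st();g=grab('side','s16.png')
im=cv2.imread('pics/s16.png');c=im[130:215,180:260].astype(float);c=(255*(c/255)**.5).clip(0,255).astype('uint8');cv2.imwrite('pics/c17.png',cv2.resize(c,None,fx=7,fy=7,interpolation=cv2.INTER_CUBIC))
"
```

```text
t 22.52 tcp [0.5684 0.077  0.1412] jaw 1.3732 Z [-0.011 -0.065 -0.998] F [-1.   0.4 -2.4] M [0.13 0.31 0.04] w 0.0178 q [ 0.022  0.35  -0.081  1.152 -0.065  0.22 ]
```

View pics/c17.png

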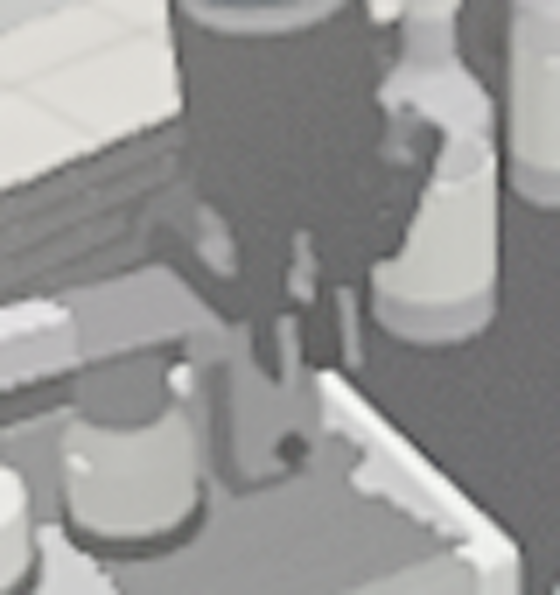

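Emit:
{"fn": "carry_out", "kwargs": {"rows": [{"tx": 0, "ty": 0, "turn": 0, "tz": 0, "gripper": 0.3}, {"tx": 0, "ty": 0, "turn": 0, "tz": 0, "gripper": 0}, {"tx": 0, "ty": 0, "turn": 0, "tz": 0, "gripper": -0.2}, {"tx": 0, "ty": 0, "turn": 0, "tz": 0, "gripper": -0.2}]}}

```text
time_s: 23.08
tcp_pos: [0.5688, 0.0769, 0.1413]
tool_rot: [0.022, 0.773, 0.633, -0.024]
wrist_force: [-0.5, 0.4, 0.1]
grip_width: 0.0511
```

```bash
python3 -c "
from h import *
s=st();grab('wrist','w17.png')
"
```

```text
t 23.07 tcp [0.5688 0.0769 0.1413] jaw 1.3729 Z [-0.01  -0.065 -0.998] F [-0.5  0.4  0.1] M [ 0.08  0.02 -0.01] w 0.0511 q [ 0.022  0.35  -0.08   1.152 -0.065  0.22 ]
```

View pics/w17.png

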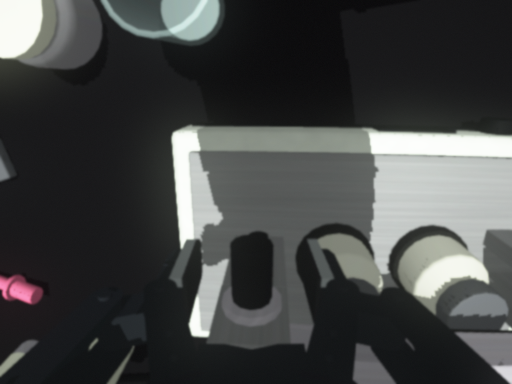

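Pin free and centred between open fingers (handle at 252,270). Lift straight up and look.

Emit:
{"fn": "carry_out", "kwargs": {"rows": [{"tx": 0, "ty": 0, "turn": 0, "tz": 0.02, "gripper": -0.2}, {"tx": 0, "ty": 0, "turn": 0, "tz": 0.05, "gripper": -0.2}, {"tx": 0, "ty": 0, "turn": 0, "tz": 0.1, "gripper": -0.2}, {"tx": -0.04, "ty": 0, "turn": 0, "tz": 0.13, "gripper": -0.2}, {"tx": -0.05, "ty": 0, "turn": 0, "tz": 0.13, "gripper": -0.2}, {"tx": -0.05, "ty": 0, "turn": 0, "tz": 0.13, "gripper": -0.2}]}}

```text
time_s: 23.88
tcp_pos: [0.5183, 0.077, 0.2711]
tool_rot: [0.022, 0.773, 0.634, -0.024]
wrist_force: [0.5, 0.1, -0.1]
grip_width: 0.0514
```

```bash
python3 -c "
from h import *
s=st();grab('wrist','w18.png');grab('side','s18.png')
im=cv2.imread('pics/s18.png');c=im[130:230,170:270].astype(float);c=(255*(c/255)**.6).clip(0,255).astype('uint8');cv2.imwrite('pics/c18.png',cv2.resize(c,None,fx=5.8,fy=5.8,interpolation=cv2.INTER_CUBIC))
"
```

```text
t 23.88 tcp [0.5183 0.077  0.2711] jaw 1.3731 Z [-0.01  -0.065 -0.998] F [ 0.5  0.1 -0.1] M [ 0.02 -0.02  0.01] w 0.0514 q [ 0.024  0.218  0.066  1.43  -0.065  0.222]
```

View pics/w18.png

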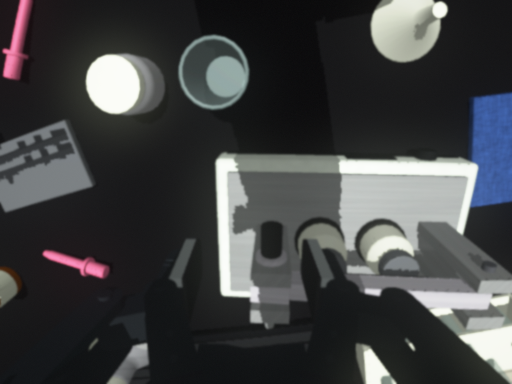

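View pics/c18.png

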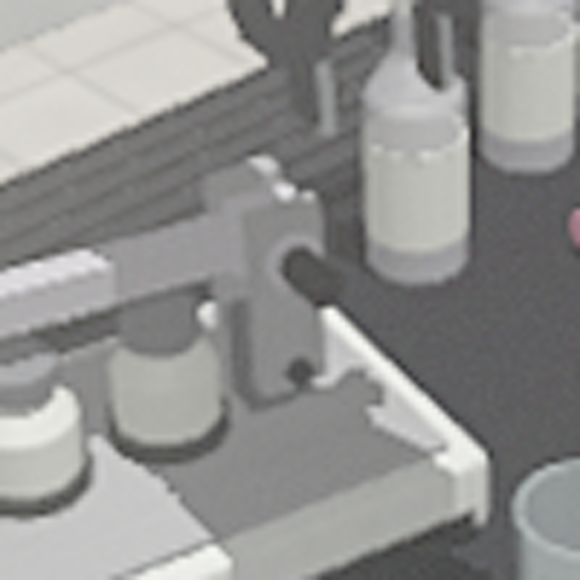

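Emit:
{"fn": "carry_out", "kwargs": {"rows": [{"tx": -0.02, "ty": -0.05, "turn": 0, "tz": 0.03, "gripper": -0.2}, {"tx": -0.05, "ty": -0.1, "turn": 0, "tz": 0.03, "gripper": -0.2}, {"tx": -0.08, "ty": -0.15, "turn": 0, "tz": 0.03, "gripper": -0.2}, {"tx": -0.1, "ty": -0.2, "turn": 0, "tz": 0.03, "gripper": -0.2}, {"tx": -0.1, "ty": -0.25, "turn": 0, "tz": 0.03, "gripper": -0.2}, {"tx": -0.1, "ty": -0.3, "turn": 0, "tz": 0.03, "gripper": -0.2}, {"tx": -0.1, "ty": -0.35, "turn": 0, "tz": 0.03, "gripper": -0.2}, {"tx": -0.1, "ty": -0.35, "turn": 0, "tz": 0.03, "gripper": -0.2}]}}

```text
time_s: 24.98
tcp_pos: [0.4187, -0.2765, 0.2991]
tool_rot: [0.02, 0.774, 0.632, -0.025]
wrist_force: [0.3, 1.2, -0.5]
grip_width: 0.0514
```

```bash
python3 -c "
from h import *
s=st();f=grab('top','t19.png');g=grab('side','s19.png')
im=cv2.imread('pics/t19.png');c=im[105:205,180:280].astype(float);c=(255*(c/255)**.8).clip(0,255).astype('uint8');cv2.imwrite('pics/c19.png',cv2.resize(c,None,fx=5.8,fy=5.8,interpolation=cv2.INTER_CUBIC))
im=cv2.imread('pics/s19.png');c=im[150:210,190:260].astype(float);c=(255*(c/255)**.5).clip(0,255).astype('uint8');cv2.imwrite('pics/c20.png',cv2.resize(c,None,fx=8,fy=8,interpolation=cv2.INTER_CUBIC))
F=np.array([.6179,.0689,.1595])
for n,x in dict(nose=.053,out2=.027,out1=-.027,hend=-.062).items(): print(n,((proj(f,F+x*XD)-[180,105])*5.8).round(0),((proj(g,F+x*XD)-[190,150])*8).round(0))
"
```

```text
t 24.98 tcp [ 0.4187 -0.2765  0.2991] jaw 1.3692 Z [-0.013 -0.063 -0.998] F [ 0.3  1.2 -0.5] M [ 0.04 -0.    0.03] w 0.0514 q [-0.718  0.147  0.046  1.438 -0.056 -0.517]
nose [361. 166.] [127.  88.]
out2 [349. 221.] [160. 119.]
out1 [323. 334.] [233. 188.]
hend [306. 408.] [283. 235.]
```

View pics/c19.png

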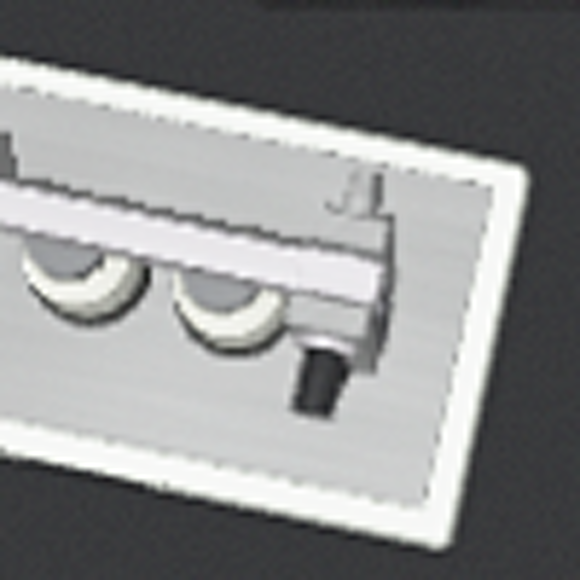

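View pics/c20.png

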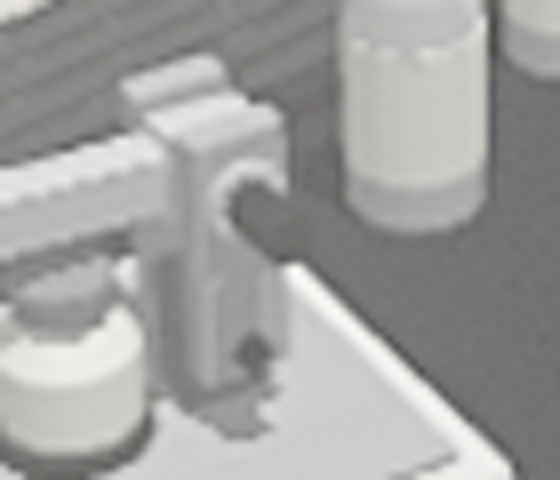

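View pics/t19.png

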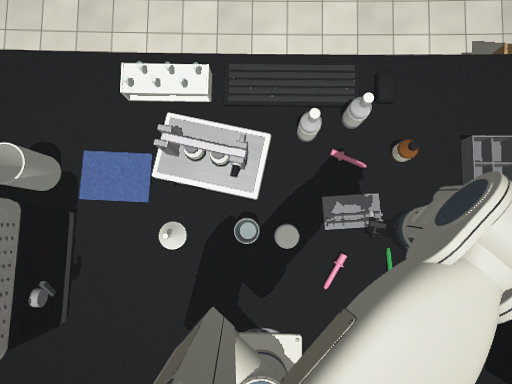

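```bash
python3 -c "
from h import *
f=load('top');grab('wrist','w20.png')
F=np.array([.6179,.0689,.1595])
c=lambda u,v:(u/5.8+180-.4,v/5.8+105-.4)
def xs(u,v,z): return shk(onz(f,*c(u,v),z)).round(4)
print('nose',xs(371,168,.1595),'hend',xs(314,413,.1595),'lug2out',xs(370,211,.183),'lug1out',xs(325,338,.183),'hstart',xs(325,350,.1695))
"
```

```text
nose [ 0.0541 -0.0902  0.1595] hend [-0.0627 -0.0896  0.1595] lug2out [ 0.0289 -0.0966  0.183 ] lug1out [-0.0316 -0.0895  0.183 ] hstart [-0.0348 -0.0892  0.1695]
```

View pics/w20.png

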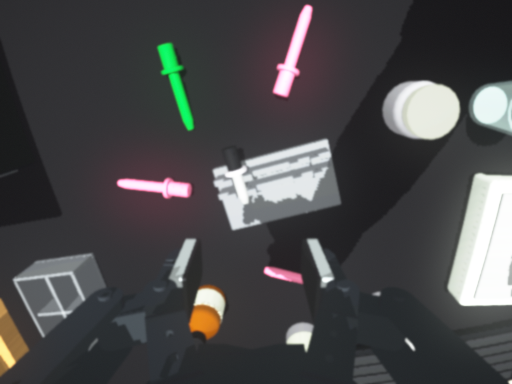

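```bash
python3 -c "
from h import *
print(bot.hand_in())"
```

```text
the job is handed in; nothing more can be done
None
```

I swung the bar down between the lugs until the holes lined up, pushed the longer pin through fork and bar from the robot's side until its flange met the lug, let go and handed in at about 25 s.

- **Hole height:** Touching a lug top gave contact at 183 mm, so the holes' axis is at about 159 mm. The wrist camera gave 160 mm. After the push, the bar's eye top measured 5.9 mm below the lug tops, against 6 mm expected.
- **Insertion:** The pin slid in with forces at noise level, about 2 N. The flange then hit a hard stop, and I pushed on it to about 15 N at most. The stop came about 3 mm earlier than my position estimate.
- **Last pictures:** After release, the nose is at +54 mm and the handle end at −63 mm from the fork's middle. A fully seated pin would show +53 and −62 mm. The side picture shows the flange on the lug, the short pin is still in the rack, and nothing else looks moved.

**What went wrong on the way:** Early on the last joint reached the end of its range (read 3.141, stated limit 3.14). That left the tool tilted about 3.7° for the rest of the job. The tilt ran about the pin's own axis, so I kept it and allowed for it.

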